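Close the detector housing with its hook-in cover

TASK

Take the blue cover out of the slotted stand, lay it flat on the desk with its black handle up and let go of it. Then pick it up again and close the white detector housing with it: tilt it so that one of its short edges goes in under the steel lip, lower the opposite edge, and leave the cover level and fully down in the recess, let go. Do not push the small things on the desk about.

Things in the scene. Friction and masses are not known exactly. Their poses are not given: they have to be found in the camera images.
- cover_mid (a point): Centre of the blue cover, a loose rigid plate 120 mm long, 90 mm wide, 5 mm thick, about 0.2 kg, alike at both ends; this point is half-way through its thickness. Axes: x square to the plate, out of the face that bears the handle; y across the width (90 mm); z along the length (120 mm). At the start the cover stands upright on a short edge in the stand's slot (z up), handle on the side away from the robot; it may lean by a few degrees in the slot.
- handle (a point): Centre of the cover's black handle, a solid bar across the middle of the plate: 46 mm along the cover's y, 12 mm thick along its z, standing 26 mm out from the plate's face along its x. This point is 13 mm above that face, 15.5 mm from the plate's mid-plane. Axes as the cover's.
- housing: White detector housing fixed to the desk, 140 mm long (its x), 111 mm wide (its y), 89 mm high, open on top with a vial inside; origin at the centre of its underside, z up. The steel lip runs along its whole -x side, the side towards the robot.
- seat (a point): Centre of the recess on top of the housing, at the height of the 10 mm wide ledge that carries the cover all round (75 mm above the desk); axes as the housing's. The recess is 124 mm long in x and 95 mm wide in y. On the sides and the +x end it is bounded by a rim 5 mm high (flush with the seated cover), at the -x end by a wall 10 mm high that carries the lip. Seated, the cover's underside lies on the ledge, so that cover_mid is 2.5 mm above this point.
- lip_edge (a point): Middle of the lower free edge of the steel lip, 54 mm from the seat towards the housing's -x and 10 mm above the ledge. The lip is 4 mm thick and overhangs the recess by 8 mm: the recess wall behind it is 8 mm farther to -x. Because of it the cover does not go in from straight above; tilted by up to about 25 degrees it goes under.
- stand: Grey stand with aluminium cheeks fixed to the desk, base 90 x 124 mm and 10 mm thick; origin at the centre of its underside, z up, +x the side to which the cover's handle points at the start, within about 25 degrees of straight away from the robot.
- slot (a point): Centre of the slot's floor in the stand, 10 mm above the desk. The slot is 7 mm wide (stand's x), 94 mm long (y) and 30 mm deep, open at the top: the upper 90 mm of the standing cover are free and its upper edge is 130 mm above the desk.
- red_vial: Bystander: vial with red cap, 28 x 26 x 58 mm, standing; origin at its underside.
- small_bottle: Bystander: white bottle with red cap, 48 x 48 x 124 mm, standing; origin at its underside.
- stopper: Bystander: red-brown rubber stopper, 22 x 22 x 20 mm; origin at its underside.
- pipe_union: Bystander: pale pipe union, 18 x 38 x 15 mm; origin at its underside.
- white_cap: Bystander: loose white cap, 32 x 32 x 14 mm; origin at its underside.
- pen: Bystander: black pen, 10 x 140 x 11 mm, lying; origin at its underside.
There are look-alikes about, which are no part of the job. Of the things that look like the housing, the larger one is meant.

How it is judged (in metres and radians):
On the way:
1. the cover lies flat on the desk, handle up, let go (angle between cover_mid's own x axis and vertical below 0.08 rad and height (world z) of cover_mid below 0.008 m and contact force between the fingers and anything else below 0.2 N), for 0.2 s.
At the end, for the whole second after the job is handed in: The cover lies in the housing's recess under the lip, handle up, level within 0.025 rad, its mid-plane 0.5 to 4.2 mm above the ledge (2.5 mm when seated), centred within 4 mm along and 4.5 mm across (angle between cover_mid's own x axis and vertical below 0.025 rad and z of cover_mid in the frame of seat between 0.0005 and 0.0042 m and x of cover_mid in the frame of seat between -0.004 and 0.004 m and y of cover_mid in the frame of seat between -0.0045 and 0.0045 m); the robot touches nothing.
It fails at once if a bystander pushed more than 30 mm from its place (distance of any of red_vial, small_bottle, stopper, pipe_union, white_cap, pen from where it was at the start of the episode above 0.03 m).
It also fails if it takes over 54 s, if anything falls off the work surface, if the arm or the gripper's body presses on something with over 40 N, if the wrist force passes 120 N, or if a joint passes its speed limit or range.

ROBOT

A 6-joint arm with a two-finger parallel gripper is mounted at the origin on a cart in front of the work surface, level with it; the furniture and walls round the work are solid. World frame = base frame: x ahead of the robot, y to its left, z up, the work surface at z = 0. Lengths are in mm, angles in degrees, forces in N, time in s.
With the tool pointing down it reaches from about 350 to 850 mm from the base axis. Payload 8.1 kg.
Tool frame: the origin (TCP) lies midway between the tips of the shut fingers; the grasp point (between the pads) lies 19 mm behind it; x points along the fingers, y is the direction in which the jaws open and shut, and the axes are right-handed (so a half turn about x gives the same grasp; the last joint's range is limited). The gripper opens to 85 mm and grips with 20 to 120 N. Pads are 22 mm wide; open, the fingers measure 114 mm over their backs; the gripper's body (76 mm by 85 mm) begins 54 mm behind the grasp point. The pads swing forward as they close: fully open they stand 13 mm farther back than shut.
Start: joints at [68.044, 7.471, 85.268, -0, 87.261, -4.893], TCP at [176.029, 573.602, 231.292] pointing down, gripper open.
Joint ranges: [-169.43, 169.43], [-51.17, 129.36], [1.28, 143.12], [-76.62, 256.62], [0, 156.53], [-152.29, 152.29]. Speed limits (degrees/s): [136.94, 136.94, 159.86, 180, 180, 180].

INTERFACE

Orientations are given as [roll, pitch, yaw] about the fixed x, y, z axes, in that order (R = Rz(yaw) Ry(pitch) Rx(roll)).
In Python, from bench import sense, snapshot, hand_in gives the robot as it stands.
- The arm moves only by the tool drive_tool, never from a script. Its argument "deltas" is a list of rows, each a list of 7 numbers: the closure in counts, from 0 (fully open) to 255 (shut), then the shift along the tool's x, y, z in m, then the turn, a rotation vector about the tool's x, y, z in rad. A call has exactly 10 rows; each row is the pose to reach, as a shift and turn from the pose commanded when the call began, along the tool's axes at that moment; what a row does not reach only later rows make up. A row lasts 1/12 s, in which the tool goes at most 41.7 mm and 7.16 degrees, less where a joint would pass 70% of its speed; a pose out of reach is approached as far as the arm can. A call with a gripper value outside its range is refused whole. The fingers move at their own pace and stop on an object; "squeeze" is the grip in N (left out, the last holds). Time passes only in rows, so rows that repeat a pose let the fingers close, or fill a call up. It gives the time, the measured TCP pose, the force and the opening at its end, in the units of the state.
- sense(): the state, without advancing time (a new reading comes with each control period).
- snapshot(name): name is "scene" or "top" or "wrist"; returns a dict with "frame" (384x512x3 uint8, blue, green, red), "fx", "fy", "cx", "cy" (pixels), "rvec" (rotation vector, rad) and "tvec" (3), from world to camera coordinates, as OpenCV has them. Camera axes: x right, y down, z forward; pixel columns grow to the right and rows downward; lengths in mm; the calibration is good to about 2 mm. A picture is of the moment at which its call begins. There is no depth.
- hand_in(): hands the job in, once; it reports no verdict.
The state is a dict: "time": time; "joint_pos": joint angles; "qd": joint speeds; "joint_efforts": joint torques, N m; "tool_pos": TCP position; "tcp_rot": TCP orientation; "ft_force": force on the tool from outside, world axes, zero at the start; "wrist_torque": the same for the moment, N m; "finger_gap": finger opening in mm.
Only numpy, scipy, OpenCV 4.12 (cv2) and the standard library are available. Lean on these libraries where they do the work, as an engineer would, in place of code of your own. Each camera call takes 0.05 s, during which the arm holds its last target.

## Working session

There is one attempt and no reset: what is moved stays moved. The work goes in short steps, Python scripts to look and compute and a tool call to move; the robot and the scene stay as the last step left them, time stands still between calls to the robot, and variables do not carry over. Pictures are saved under pics/ and viewed, and the job is handed in when it is done.

Besides the shell and the picture viewer there is one more tool, called as name(argument=value, ...) on one line, values as JSON. drive_tool: Moves the arm, as the interface text tells. Its arguments: {"type":"object","properties":{"deltas":{"type":"array","items":{"type":"array","items":{"type":"number"}}},"squeeze":{"type":"number"}},"required":["deltas"]}

```bash
mkdir -p pics; ls; cat > h.py <<'E'
import numpy as np, cv2
from scipy.spatial.transform import Rotation as R
from bench import sense, snapshot
def cam(s):
    K=np.array([[s['fx'],0,s['cx']],[0,s['fy'],s['cy']],[0,0,1.]])
    return K,R.from_rotvec(np.ravel(s['rvec'])).as_matrix(),np.ravel(s['tvec']).astype(float)
def ray(s,u,v):
    K,Rm,t=cam(s); d=Rm.T@np.linalg.solve(K,[u,v,1.]); return -Rm.T@t,d
def onz(s,u,v,z):
    c,d=ray(s,u,v); return c+d*(z-c[2])/d[2]
def proj(s,p):
    K,Rm,t=cam(s); return cv2.projectPoints(np.atleast_2d(np.array(p,float)),Rm,t,K,None)[0][:,0]
def tri(s1,p1,s2,p2):
    c1,d1=ray(s1,*p1);c2,d2=ray(s2,*p2)
    k=np.linalg.lstsq(np.array([d1,-d2]).T,c2-c1,rcond=None)[0]
    a,b=c1+k[0]*d1,c2+k[1]*d2
    return (a+b)/2,np.linalg.norm(a-b)
E
python3 - <<'E'
from h import *
import pickle
d={}
for n in ["scene","top","wrist"]:
    s=snapshot(n); d[n]=s; cv2.imwrite(f"pics/{n}0.png",cv2.resize(s['frame'],(800,600),interpolation=cv2.INTER_CUBIC)); 
    c,dd=ray(s,256,192); print(n,c,dd,s['fx'])
pickle.dump(d,open('s0.pkl','wb'))
print(sense())
E
```

```text
pics
scene [ 940.7631284  -700.17509624 1427.65086126] [-0.23761657  0.45814171 -0.85660238] 442.074499443797
top [ 357.92612285  -24.91051155 1231.08876118] [ 0.18529546 -0.01371975 -0.98284027] 365.12149921730236
wrist [105.97101908 594.81139717 373.94757094] [ 0.27740376 -0.09208355 -0.95635605] 275.2391643914726
{'time': 0.15, 'joint_pos': array([ 6.80428868e+01,  7.50752129e+00,  8.53144746e+01,  1.99619341e-03,
        8.72611419e+01, -4.89231906e+00]), 'qd': array([-0.03301283, -0.17633627, -0.18652838, -0.03493607, -0.06478345,
        0.03090346]), 'joint_efforts': array([ 7.13829177e-04, -5.70069945e+01, -5.01153624e+01, -1.95925350e-04,
        9.77286865e-03, -5.07730647e-06]), 'tool_pos': array([175.87441088, 573.20868401, 230.46539961]), 'tcp_rot': array([ -96.26609748,   89.9168383 , -113.33098845]), 'ft_force': array([ 0.68684415, -0.33682156,  0.16516548]), 'wrist_torque': array([-0.01302518,  0.00885426,  0.02123659]), 'finger_gap': 85.61227620617595}
```

View pics/scene0.png

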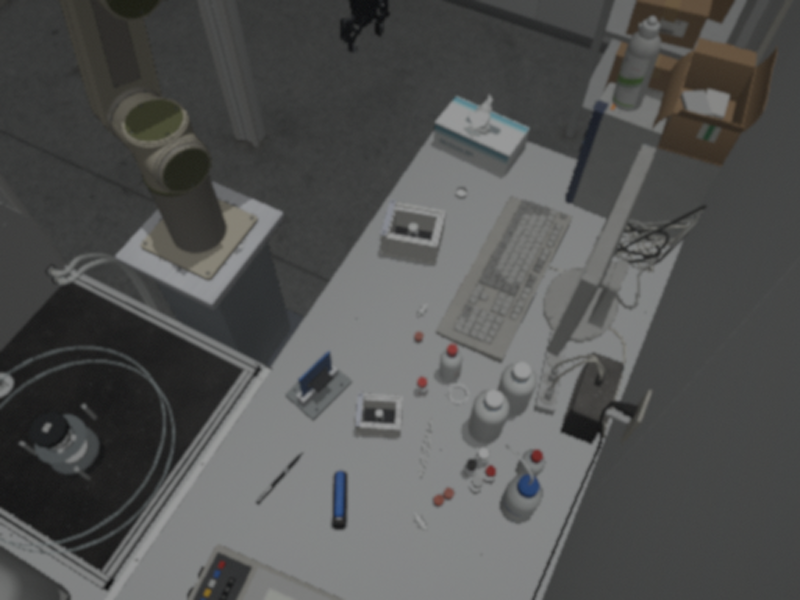

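View pics/top0.png

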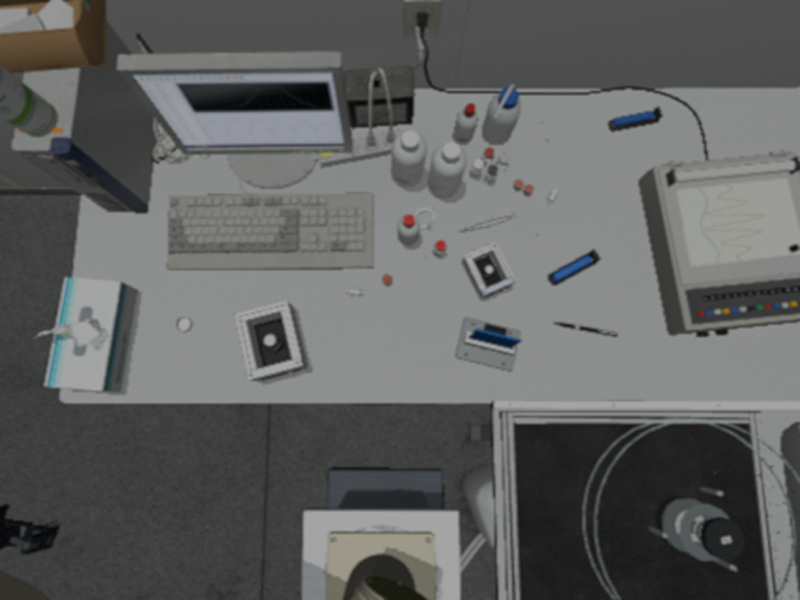

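View pics/wrist0.png

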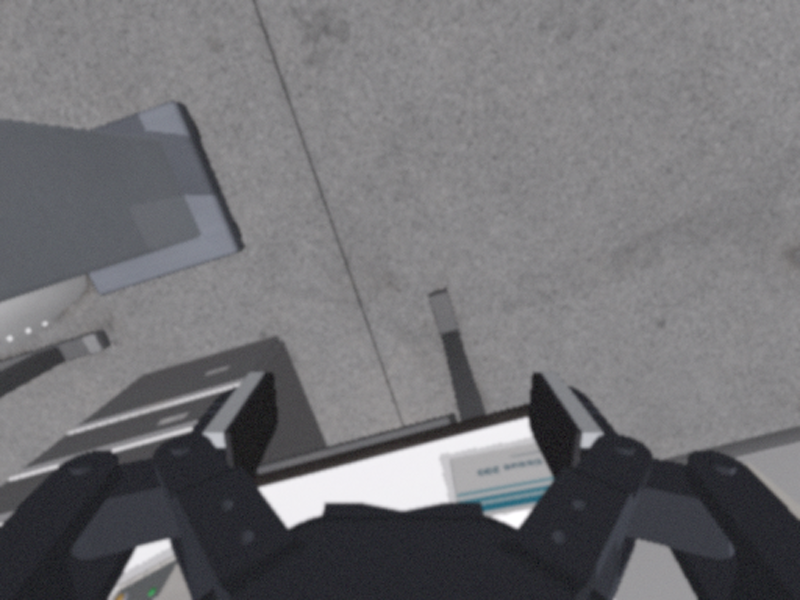

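```bash
python3 - <<'E'
from h import *
import pickle
d=pickle.load(open('s0.pkl','rb'))
def crop(n,x,y,w,h,f):
    return cv2.resize(d[n]['frame'][y:y+h,x:x+w],None,fx=f,fy=f,interpolation=cv2.INTER_CUBIC)
a=crop('top',140,185,64,64,6); b=crop('top',285,195,64,64,6)
c=crop('scene',240,120,64,64,6); e=crop('scene',175,215,64,64,6)
cv2.imwrite('pics/crops.png',cv2.resize(np.vstack([np.hstack([a,b]),np.hstack([c,e])]),(600,600)))
for n,(u,v),z in [('top',(314,216),10),('top',(172,217),85),('scene',(204,248),10)]: print(onz(d[n],u,v,z))
E
```

```text
[ 506.2252731  -236.44634993   10.        ]
[493.52733625 224.61148967  85.        ]
[ 494.21872467 -228.34045601   10.        ]
```

View pics/crops.png

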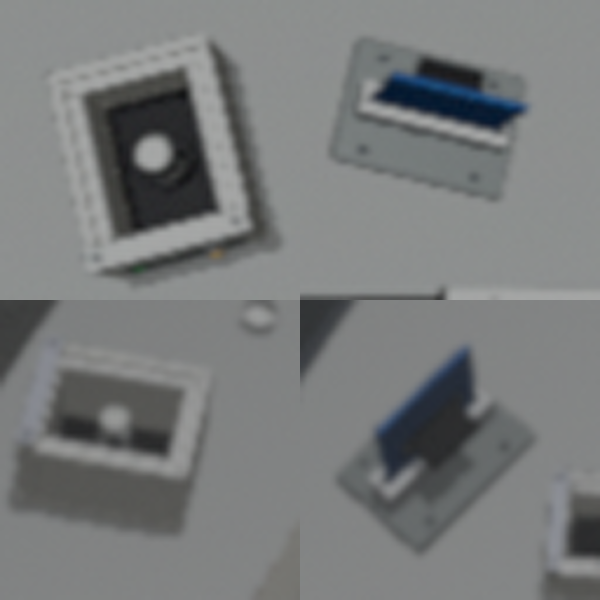

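```bash
cat >> h.py <<'E'
def pose(s=None):
    s=s or sense(); return np.array(s['tool_pos']),R.from_euler('xyz',s['tcp_rot'],degrees=True)
def delta(p1,R1,p0=None,R0=None):
    if p0 is None: p0,R0=pose()
    return R0.inv().apply(np.array(p1)-p0)/1000,(R0.inv()*R1).as_rotvec()
def axes(x,y):
    x=np.array(x,float);x/=np.linalg.norm(x);y=np.array(y,float);y-=x*(x@y);y/=np.linalg.norm(y)
    return R.from_matrix(np.array([x,y,np.cross(x,y)]).T)
E
python3 - <<'E'
from h import *
np.set_printoptions(precision=4,suppress=True)
p,r=pose();print(p,r.as_matrix())
import pickle
s=pickle.load(open('s0.pkl','rb'))['wrist'];c,d=ray(s,256,192);K,Rm,t=cam(s)
print(r.inv().apply(c-p),r.inv().apply(d), "cam axes in tool",(r.inv().as_matrix()@Rm.T))
# views
def look(target,yaw,h,back):pass
for pt in [(400,200,330),]:
    print(delta(pt,axes([0,0,-1],[np.sin(np.radians(-12)),np.cos(np.radians(-12)),0])))
    print(delta(pt,axes([0,0,-1],-np.array([np.sin(np.radians(-12)),np.cos(np.radians(-12)),0]))))
E
```

```text
[175.8744 573.2087 230.4654] [[-0.0006  0.2935  0.956 ]
 [-0.0013  0.956  -0.2935]
 [-1.     -0.0014 -0.0002]]
[-143.4706   -0.0689  -73.1879] [ 0.9563 -0.0052  0.2924] cam axes in tool [[ 0.0003 -0.2877  0.9577]
 [ 1.      0.0006 -0.0002]
 [-0.0005  0.9577  0.2877]]
(array([-0.0992, -0.2912,  0.3238]), array([-0.5073, -0.0005,  0.0014]))
(array([-0.0992, -0.2912,  0.3238]), array([2.6343, 0.0018, 0.0007]))
```

```bash
python3 - <<'E'
from h import *
np.set_printoptions(precision=4,suppress=True)
az=lambda a:np.array([np.cos(np.radians(a)),np.sin(np.radians(a)),0])
Rh=axes([0,0,-1],az(102)); ph=np.array([457,217,307]); print(delta(ph,Rh))
Rs=axes([0,0,-1],az(77)); z=Rs.as_matrix()[:,2]; ps=np.array([500,-232,60])-112*z+73*z; ps[2]=320; print(ps,delta(ps,Rs,ph,Rh))
E
```

```text
(array([-0.0762, -0.2581,  0.3733]), array([-0.5073, -0.0005,  0.0014]))
[ 461.9996 -223.2269  320.    ] (array([-0.013 , -0.4316, -0.0866]), array([0.4363, 0.    , 0.    ]))
```

drive_tool(deltas=[[0,-0.03,-0.03,0.03,0,0,0],[0,-0.06,-0.06,0.06,0,0,0],[0,-0.075,-0.09,0.1,0,0,0],[0,-0.075,-0.12,0.14,-0.1,0,0],[0,-0.075,-0.15,0.18,-0.2,0,0],[0,-0.075,-0.18,0.23,-0.3,0,0],[0,-0.075,-0.21,0.28,-0.4,0,0],[0,-0.075,-0.24,0.33,-0.5,0,0],[0,-0.075,-0.257,0.373,-0.507,0,0],[0,-0.075,-0.257,0.373,-0.507,0,0]])

```text
time: 0.98
tool_pos: [416.4, 259.2, 306.0]
tcp_rot: [27.6, 90.0, 39.6]
ft_force: [0.4, 1.1, -0.3]
finger_gap: 84.8
```

```bash
cat > shot.py <<'E'
import sys,pickle
from h import *
for a in sys.argv[1:]:
    n,tag=a.split(':'); s=snapshot(n); pickle.dump(s,open(f'{tag}.pkl','wb')); cv2.imwrite(f'pics/{tag}.png',cv2.resize(s['frame'],(800,600),interpolation=cv2.INTER_CUBIC))
print(sense()['tool_pos'])
E
python3 shot.py wrist:h1
```

```text
[421.01194099 253.72560424 305.66156853]
```

View pics/h1.png

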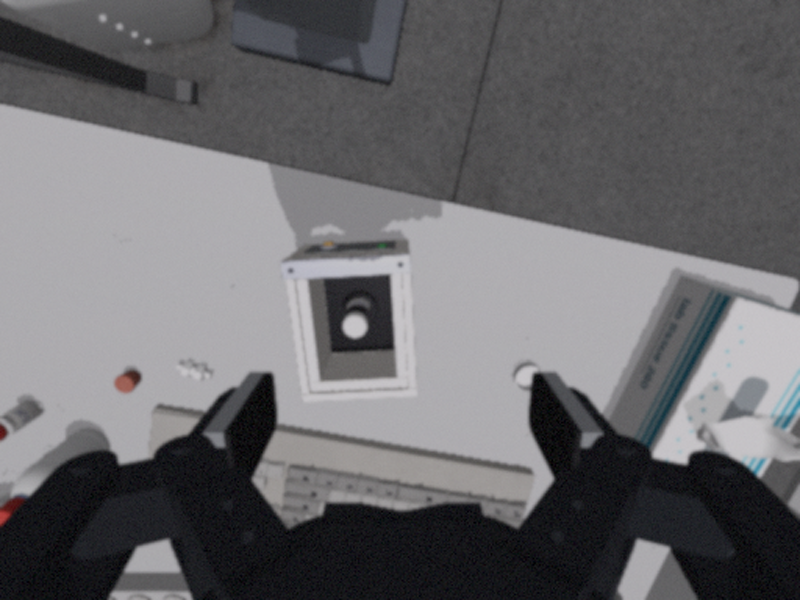

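```bash
python3 - <<'E'
import cv2,pickle
f=pickle.load(open('h1.pkl','rb'))['frame'][145:265,170:280]
cv2.imwrite('pics/h1c.png',cv2.resize(f,None,fx=5,fy=5,interpolation=cv2.INTER_CUBIC))
E
```

```text
(no output)
```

View pics/h1c.png

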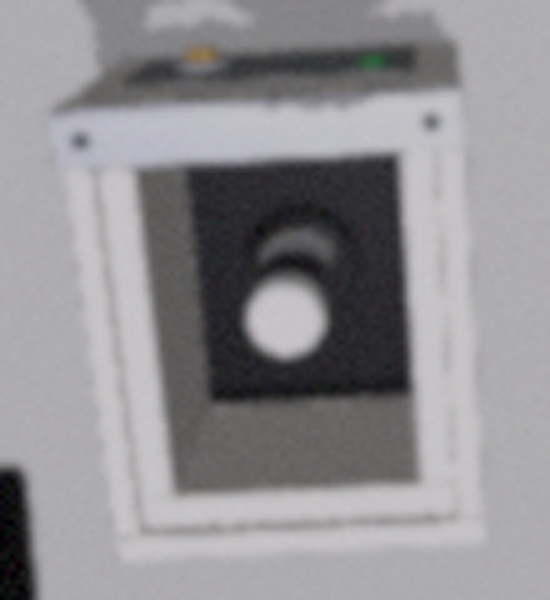

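drive_tool(deltas=[[0,-0.01,-0.04,-0.01,0,0,0],[0,-0.015,-0.08,-0.02,0,0,0],[0,-0.015,-0.12,-0.03,0.1,0,0],[0,-0.015,-0.16,-0.04,0.2,0,0],[0,-0.015,-0.2,-0.05,0.3,0,0],[0,-0.015,-0.24,-0.06,0.4,0,0],[0,-0.015,-0.28,-0.07,0.436,0,0],[0,-0.015,-0.32,-0.08,0.436,0,0],[0,-0.015,-0.36,-0.085,0.436,0,0],[0,-0.015,-0.4,-0.085,0.436,0,0]])

```text
time: 1.87
tool_pos: [414.6, -149.9, 321.3]
tcp_rot: [-18.6, 90.0, -31.6]
ft_force: [1.2, 1.1, -0.0]
finger_gap: 85.1
```

```bash
python3 shot.py wrist:s1; python3 - <<'E'
import cv2,pickle
f=pickle.load(open('s1.pkl','rb'))['frame']
E
```

```text
[ 415.32192581 -155.82017092  320.16841336]
```

View pics/s1.png

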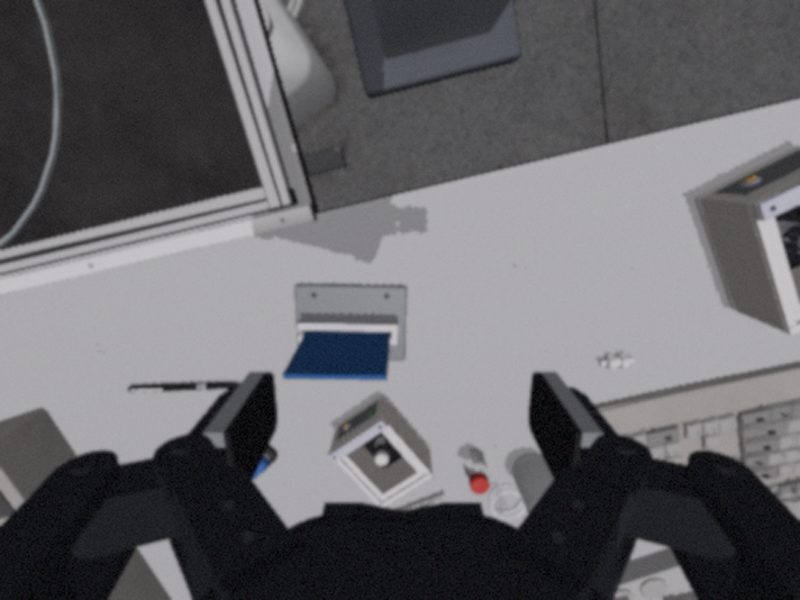

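```bash
python3 - <<'E'
import cv2,pickle
f=pickle.load(open('s1.pkl','rb'))['frame'][170:260,170:270]
cv2.imwrite('pics/s1c.png',cv2.resize(f,None,fx=6,fy=6,interpolation=cv2.INTER_CUBIC))
E
```

```text
(no output)
```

View pics/s1c.png

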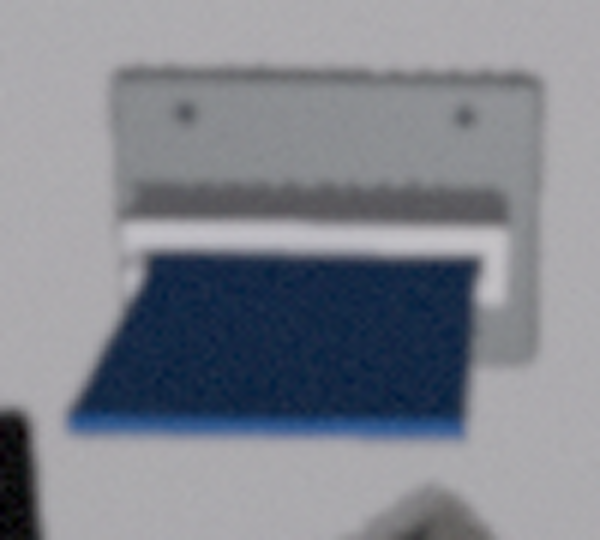

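```bash
python3 - <<'E'
from h import *
import pickle
np.set_printoptions(precision=1,suppress=True)
s=pickle.load(open('s1.pkl','rb'))
def P(s,x,y,z,ox,oy,f): return onz(s,ox+(x+.5)/f-.5,oy+(y+.5)/f-.5,z)
S=lambda x,y,z:P(s,x,y,z,170,170,6)
a,b,c=S(115,72,10),S(540,78,10),S(537,362,10)
print(a,b,c,np.linalg.norm(a-b),np.linalg.norm(b-c)); v=a-b
print('stand y az',np.degrees(np.arctan2(v[1],v[0])), 'centre',(a+c)/2)
l,r=S(69,422,130),S(465,427,130); v=l-r
print(l,r,np.linalg.norm(v),np.degrees(np.arctan2(v[1],v[0])),'mid',(l+r)/2)
l,r=S(148,258,40),S(482,262,40);print('z40 face',l,r,np.linalg.norm(l-r),(l+r)/2)
h=pickle.load(open('h1.pkl','rb'))
H=lambda x,y,z:P(h,x,y,z,170,145,5)
la,lb=H(57,112,89),H(460,92,89); fa,fb=H(122,555,80),H(485,541,80)
for p,q in [(la,lb),(fb,fa),(la,fa),(lb,fb)]:
    v=p-q; print(p,q,np.linalg.norm(v),np.degrees(np.arctan2(v[1],v[0])))
print('housing c',(la+lb+fa+fb)/4)
for p in [(100,170,80),(140,527,80),(457,518,80),(440,150,80)]: print(H(*p))
for p in [(57,163,85),(395,155,85)]: print('lip',H(*p))
E
```

```text
[ 434.5 -275.    10. ] [ 463.4 -157.5   10. ] [ 549.4 -178.    10. ] 121.06284669170886 88.35848928141475
stand y az -103.8407990415833 centre [ 491.9 -226.5   10. ]
[ 485.7 -271.6  130. ] [ 506.8 -185.5  130. ] 88.62813964479598 -103.7976834523196 mid [ 496.3 -228.5  130. ]
z40 face [ 481.2 -272.4   40. ] [ 503.1 -183.1   40. ] 91.94054183447429 [ 492.2 -227.8   40. ]
[439.9 160.   89. ] [412.1 264.   89. ] 107.60933096855301 -75.0184591337405
[545.9 301.1  80. ] [573.5 195.   80. ] 109.63705069273699 104.58185555259104
[439.9 160.   89. ] [573.5 195.   80. ] 138.43863671757086 -165.329642381271
[412.1 264.   89. ] [545.9 301.1  80. ] 139.2056340095752 -164.4926710969979
housing c [492.9 230.   84.5]
[456.  171.7  80. ]
[563.1 198.9  80. ]
[540.2 291.2  80. ]
[430.8 262.5  80. ]
lip [455.  160.9  85. ]
lip [433.5 250.6  85. ]
```

```bash
python3 - <<'E'
from h import *
import pickle
np.set_printoptions(precision=1,suppress=True)
s=pickle.load(open('s0.pkl','rb'))['top']; f=.64
print('cover top',onz(s,318.7,214.2,130))
for n,p,z in [('place',(390,345),0),('stopper',(387,280),20),('union',(355,292),10),('vial',(440,246),58),('edge',(390,402),0),('smallhousing',(490,270),60),('bottle',(408,222),124),('stand left',(457,350),10),('hr',(305,365),0)]: print(n,onz(s,p[0]*f,p[1]*f,z))
E
```

```text
cover top [ 497.1 -230.   130. ]
place [490.9 -20.2   0. ]
stopper [630.5 -13.6  20. ]
union [605.9  56.3  10. ]
vial [ 696.1 -126.7   58. ]
edge [369.5 -20.4   0. ]
smallhousing [ 643.1 -231.    60. ]
bottle [727.5 -56.9 124. ]
stand left [ 479.3 -163.7   10. ]
hr [447.6 162.7   0. ]
```

```bash
python3 - <<'E'
from h import *
import pickle
np.set_printoptions(precision=4,suppress=True)
s=sense(); print(s['joint_pos'],s['tool_pos'],s['qd'])
e=np.array([.971,-.2385,0]); ey=np.array([.2385,.971,0])
a=np.radians(45); tx=-np.sin(a)*e-np.cos(a)*np.array([0,0,1.])
Rg=axes(tx,ey); hd=np.array([511.2,-232.3,70]); g=hd+6*tx
pre=g-120*tx
for p in (pre,): print(p,delta(p,Rg))
E
```

```text
[ -27.0254  -18.357   100.3024   -0.2044   97.9847 -103.8065] [ 415.3219 -155.8202  320.1684] [ 5.8597 -1.6752  2.4996  1.171   1.4778  9.459 ]
[ 589.4725 -251.5255  150.6102] (array([ 0.1698, -0.0526,  0.1914]), array([0.0077, 0.7857, 0.0073]))
```

drive_tool(deltas=[[0,0.0,-0.01,0.035,0,0.11,0],[0,0.0,-0.02,0.07,0,0.22,0],[0,0.0,-0.03,0.105,0,0.33,0],[0,0.01,-0.04,0.14,0,0.44,0],[0,0.04,-0.05,0.175,0,0.55,0],[0,0.07,-0.053,0.191,0,0.66,0],[0,0.1,-0.053,0.191,0,0.77,0],[0,0.13,-0.053,0.191,0,0.785,0],[0,0.165,-0.053,0.191,0,0.785,0],[0,0.17,-0.053,0.191,0,0.785,0]])

```text
time: 2.75
tool_pos: [582.0, -238.3, 190.6]
tcp_rot: [-179.9, 45.7, 167.1]
ft_force: [0.9, -0.9, 0.3]
finger_gap: 85.3
```

```bash
cat > g.py <<'E'
from h import *
np.set_printoptions(precision=4,suppress=True)
s=sense(); print(s['joint_pos'],s['tool_pos'])
e=np.array([.971,-.2385,0]); ey=np.array([.2385,.971,0])
a=np.radians(45); tx=-np.sin(a)*e-np.cos(a)*np.array([0,0,1.])
Rg=axes(tx,ey); hd=np.array([511.2,-232.3,70]); g=hd+6*tx
print(delta(g,Rg))
E
python3 shot.py wrist:s2 scene:s2s;python3 g.py
```

```text
[ 575.11336173 -235.36124812  161.43050949]
[ -22.9104   63.7982   27.0608   -9.8646  135.1093 -104.2152] [ 575.1134 -235.3612  161.4305]
(array([ 0.1144, -0.012 ,  0.0236]), array([ 0.0162, -0.0314,  0.0053]))
```

View pics/s2.png

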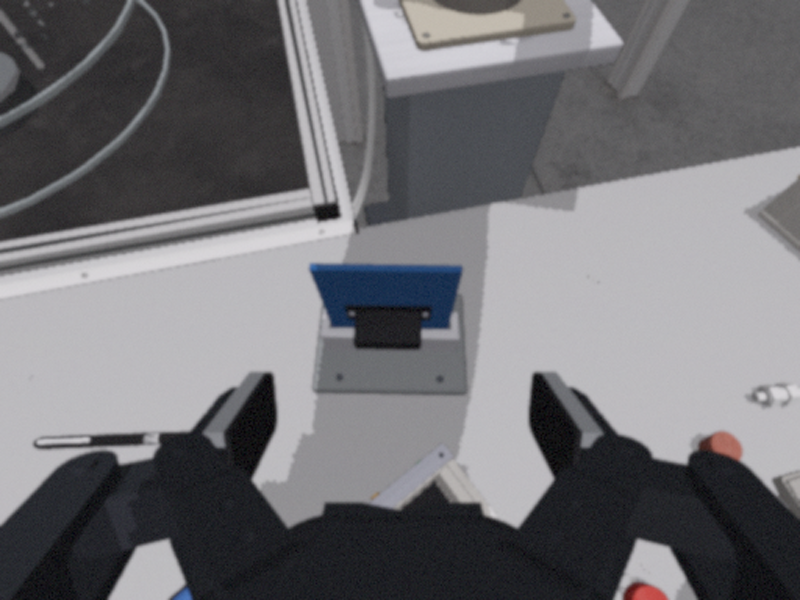

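View pics/s2s.png

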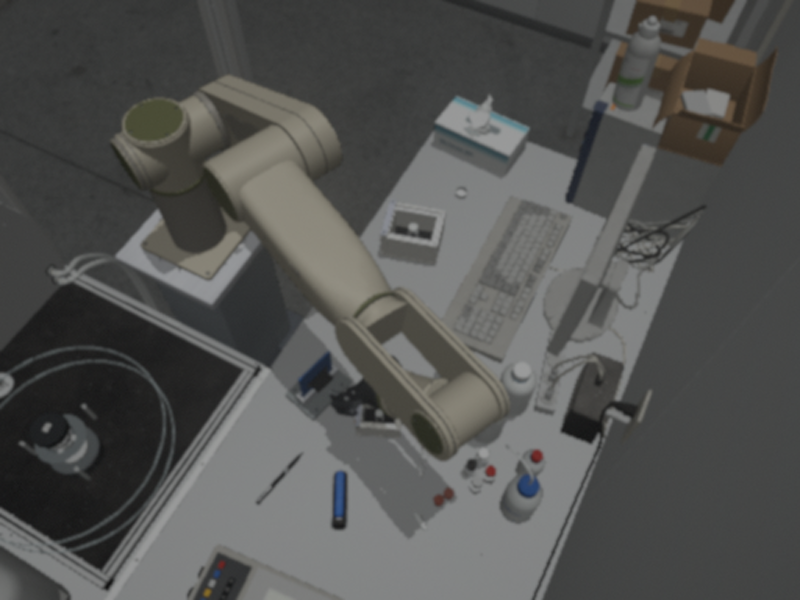

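```bash
python3 - <<'E'
from h import *
import pickle
np.set_printoptions(precision=1,suppress=True)
s=pickle.load(open('s2.pkl','rb'));f=.64
g=lambda x,y,z:onz(s,(x+.5)*f-.5,(y+.5)*f-.5,z)
l,r=g(310,266,130),g(461,267,130); print('top',l,r,(l+r)/2,np.linalg.norm(l-r))
l,r=g(356,347.5,64),g(420,348,64); print('handle lower outer',l,r,(l+r)/2,np.linalg.norm(l-r))
e=np.array([.971,-.2385,0]); print('handle c',(l+r)/2-13*e, 'stand', g(316,391,10),g(467,391,10))
f=s['frame'][160:260,190:310]
cv2.imwrite('pics/s2c.png',cv2.resize(f,None,fx=6,fy=6,interpolation=cv2.INTER_CUBIC))
E
```

```text
top [ 485.8 -271.9  130. ] [ 506.3 -185.8  130. ] [ 496.  -228.9  130. ] 88.47660666097956
handle lower outer [ 515.5 -256.3   64. ] [ 525.8 -213.1   64. ] [ 520.7 -234.7   64. ] 44.46432535751926
handle c [ 508.1 -231.6   64. ] stand [ 522.8 -294.9   10. ] [ 549.6 -178.8   10. ]
```

View pics/s2c.png

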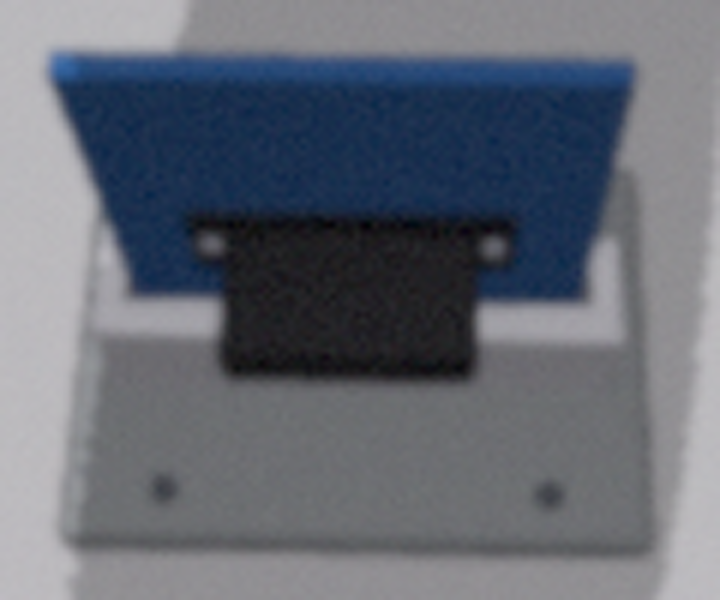

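drive_tool(deltas=[[0,0.0,0,0,0,0,0],[0,0.0,0,0,0,0,0],[0,0.015,0,0,0,0,0],[0,0.03,0,0,0,0,0],[0,0.045,0,0,0,0,0],[0,0.055,0,0,0,0,0],[0,0.06,0,0,0,0,0],[0,0.06,0,0,0,0,0],[0,0.06,0,0,0,0,0],[0,0.06,0,0,0,0,0]])

```text
time: 3.68
tool_pos: [542.2, -229.7, 153.3]
tcp_rot: [-179.9, 46.3, 167.1]
ft_force: [-0.2, 0.3, -0.5]
finger_gap: 85.4
```

```bash
python3 g.py
```

```text
[ -23.4524   52.7309   43.8272   -9.0332  126.2772 -102.9289] [ 542.2195 -229.7491  153.3223]
(array([ 0.0868, -0.0093,  0.036 ]), array([0.0091, 0.0232, 0.0111]))
```

drive_tool(deltas=[[0,0.0,-0.004,0.015,0,0.01,0],[0,0.0,-0.009,0.03,0.01,0.023,0.01],[0,0.01,-0.009,0.036,0.01,0.023,0.01],[0,0.025,-0.009,0.036,0.01,0.023,0.01],[0,0.04,-0.009,0.036,0.01,0.023,0.01],[0,0.05,-0.009,0.036,0.01,0.023,0.01],[0,0.055,-0.009,0.036,0.01,0.023,0.01],[0,0.055,-0.009,0.036,0.01,0.023,0.01],[0,0.055,-0.009,0.036,0.01,0.023,0.01],[0,0.055,-0.009,0.036,0.01,0.023,0.01]])

```text
time: 4.52
tool_pos: [527.3, -235.3, 85.0]
tcp_rot: [-180.0, 44.7, 166.2]
ft_force: [0.6, -1.3, -0.1]
finger_gap: 85.6
```

```bash
python3 shot.py wrist:s3; python3 g.py
```

```text
[ 527.2706069  -235.35652912   84.90852077]
[ -24.3877   56.1054   46.6847   -8.8708  121.7395 -102.1773] [ 527.2706 -235.3565   84.9085]
(array([ 0.0281, -0.0009, -0.0008]), array([-0.    , -0.0059,  0.0005]))
```

View pics/s3.png

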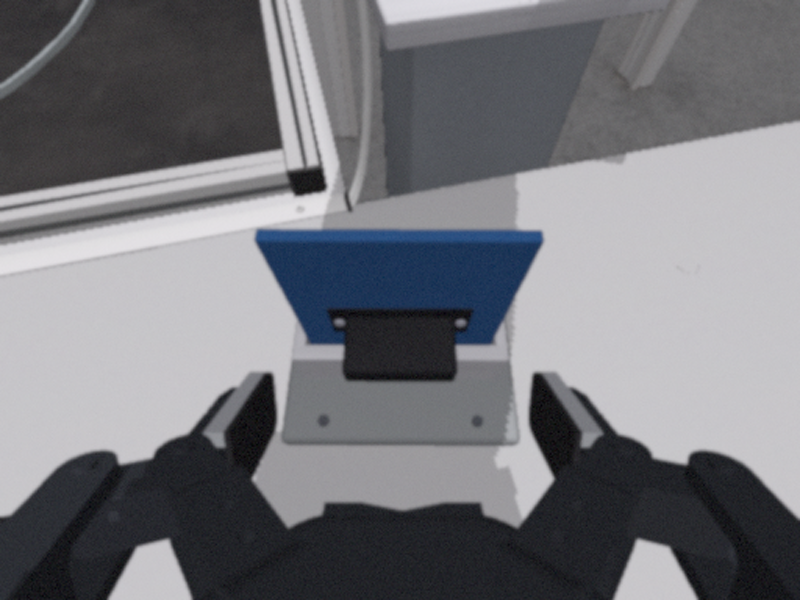

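drive_tool(deltas=[[0,0.012,-0.001,-0.001,0,-0.006,0],[0,0.024,-0.001,-0.001,0,-0.006,0],[0,0.028,-0.001,-0.001,0,-0.006,0],[0,0.028,-0.001,-0.001,0,-0.006,0],[200,0.028,-0.001,-0.001,0,-0.006,0],[200,0.028,-0.001,-0.001,0,-0.006,0],[200,0.028,-0.001,-0.001,0,-0.006,0],[200,0.028,-0.001,-0.001,0,-0.006,0],[200,0.028,-0.001,-0.001,0,-0.006,0],[200,0.028,-0.001,-0.001,0,-0.006,0]], squeeze=100)

```text
time: 5.4
tool_pos: [506.9, -231.5, 66.0]
tcp_rot: [-180.0, 45.0, 166.2]
ft_force: [2.7, -0.9, 5.7]
finger_gap: 42.9
```

```bash
python3 shot.py wrist:s4; python3 g.py
```

```text
[ 506.9507536  -231.42165331   66.03607322]
[ -24.7479   53.4349   52.8159   -8.7714  117.9411 -101.9205] [ 506.9508 -231.4217   66.0361]
(array([0.0001, 0.0002, 0.0003]), array([-0.0001, -0.0001,  0.0004]))
```

View pics/s4.png

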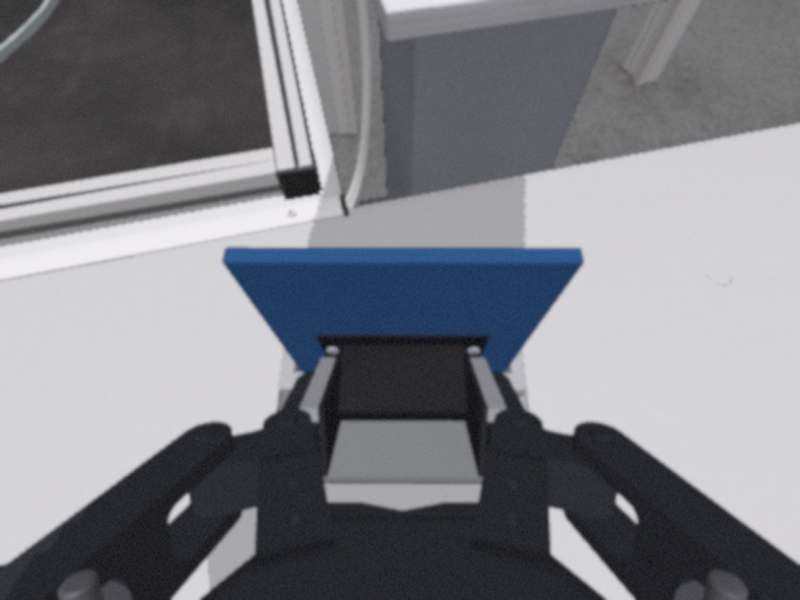

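drive_tool(deltas=[[200,-0.005,0,-0.005,0,0,0],[200,-0.01,0,-0.01,0,0,0],[200,-0.015,0,-0.015,0,0,0],[200,-0.02,0,-0.02,0,0,0],[200,-0.028,0,-0.028,0,0,0],[200,-0.038,0,-0.038,0,0,0],[200,-0.05,0,-0.05,0,0,0],[200,-0.065,0,-0.065,0,0,0],[200,-0.08,0,-0.08,0,0,0],[200,-0.085,0,-0.085,0,0,0]])

```text
time: 6.28
tool_pos: [507.6, -231.8, 190.4]
tcp_rot: [-179.9, 45.2, 166.3]
ft_force: [-0.0, -0.2, -0.3]
finger_gap: 42.8
```

```bash
python3 shot.py wrist:s5; python3 g.py; python3 -c "
from bench import sense; print(sense()['ft_force'])"
```

```text
[ 507.85056107 -231.88030844  190.29725919]
[ -24.7513   46.3848   50.0486   -9.7585  127.3521 -103.7306] [ 507.8506 -231.8803  190.2973]
(array([0.0891, 0.0006, 0.087 ]), array([-0.001 ,  0.0047,  0.0011]))
[ 0.85827574 -0.26243081 -0.69296535]
```

View pics/s5.png

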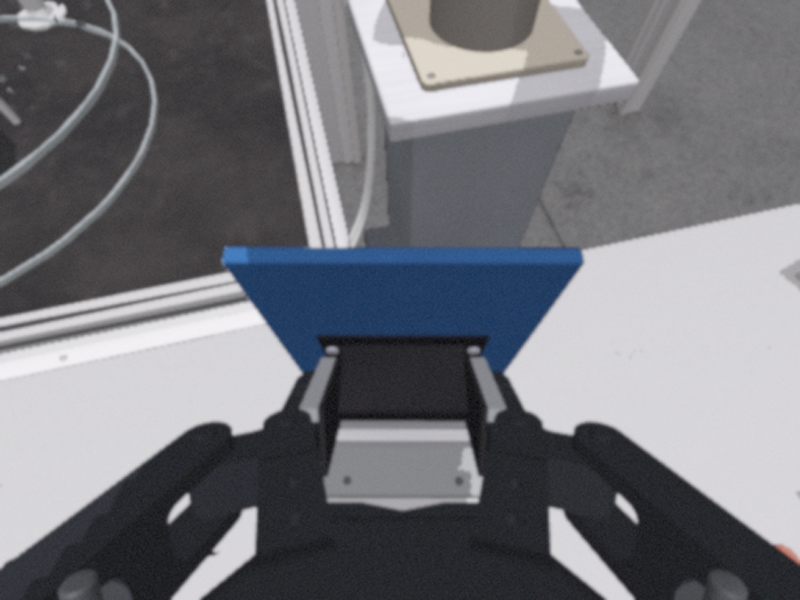

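```bash
cat > kin.py <<'E'
from h import *
from scipy.optimize import least_squares
D=[([68.0429,7.5075,85.3145,.002,87.2611,-4.8923],[175.874,573.209,230.465]),
([-27.0254,-18.357,100.3024,-.2044,97.9847,-103.8065],[415.3219,-155.8202,320.1684]),
([-22.9104,63.7982,27.0608,-9.8646,135.1093,-104.2152],[575.1134,-235.3612,161.4305]),
([-23.4524,52.7309,43.8272,-9.0332,126.2772,-102.9289],[542.2195,-229.7491,153.3223]),
([-24.3877,56.1054,46.6847,-8.8708,121.7395,-102.1773],[527.2706,-235.3565,84.9085]),
([-24.7479,53.4349,52.8159,-8.7714,117.9411,-101.9205],[506.9508,-231.4217,66.0361]),
([-24.7513,46.3848,50.0486,-9.7585,127.3521,-103.7306],[507.8506,-231.8803,190.2973])]
def fk(P,q):
    h,d,L2,L3,Lt,a,b,s4,s6=P
    q=np.radians(q); E=lambda ax,t:R.from_euler(ax,t)
    r=E('z',q[0]); p=np.array([0,0,h])+r.apply([a,d,0]); r=r*E('y',q[1]); p=p+r.apply([0,0,L2]); r=r*E('y',q[2]); p=p+r.apply([b,0,L3])
    r=r*E('z',s4*q[3])*E('y',q[4])*E('z',s6*q[5]); p=p+r.apply([0,0,Lt]); 
    return p,r*R.from_matrix(np.array([[0,0,1],[1,0,0],[0,1,0]]).T)  # placeholder tool axes
def fit():
    best=None
    for s4 in(1,-1):
        f=lambda x:np.concatenate([fk([*x,s4,1],q)[0]-p for q,p in D])
        o=least_squares(f,[300,0,450,500,250,0,0])
        if best is None or o.cost<best[0]: best=(o.cost,[*o.x,s4,1])
    return best
def ik(P,p,r,q0):
    f=lambda q:np.concatenate([fk(P,q)[0]-p,200*(fk(P,q)[1].inv()*r).as_rotvec()])
    lo=[-169.4,-51.1,1.3,-76.6,0,-152.2];hi=[169.4,129.3,143.1,256.6,156.5,152.2]
    o=least_squares(f,np.clip(q0,np.array(lo)+1,np.array(hi)-1),bounds=(lo,hi),x_scale=10); return o.x,np.sqrt(2*o.cost)
if __name__=='__main__':
    np.set_printoptions(precision=3,suppress=True)
    c,P=fit();print(c,np.array(P))
    q=sense()['joint_pos']; p,r=pose(); pp,rr=fk(P,q); print(pp-p,(rr.inv()*r).as_matrix())
E
python3 kin.py
```

```text
5.248608747742279e-07 [318.099  51.2   369.1   553.401 364.8    -0.001  61.599   1.      1.   ]
[-0.  0. -0.] [[ 1. -0.  0.]
 [-0. -1. -0.]
 [ 0.  0. -1.]]
```

```bash
sed -i 's/# placeholder.*//; s/\[0,1,0\]\]).T)/[0,1,0]]).T)*R.from_matrix(np.diag([1.,-1,-1]))/' kin.py; python3 - <<'E'
from kin import *
np.set_printoptions(precision=0,suppress=True)
c,P=fit(); q=sense()['joint_pos']; p,r=pose(); pp,rr=fk(P,q); print(c,(rr.inv()*r).as_rotvec())
rng=np.random.default_rng(0)
for pos in [(490,-20,25),(520,-20,25)]:
  for psi in range(0,360,30):
    h=np.array([np.cos(np.radians(psi)),np.sin(np.radians(psi)),0]);up=np.array([0,0,1.])
    Rt=axes(.7071*h-.7071*up,-np.cross(h,up))
    best=None
    for k in range(8):
        q0=q+rng.normal(0,40,6)*(k>0)
        x,e=ik(P,np.array(pos),Rt,q0)
        if best is None or (e<1 and (best[1]>1 or abs(x-q).max()<abs(best[0]-q).max())) or e<best[1]-1: best=(x,e)
    print(pos,psi,best[0],round(best[1],1))
E
```

```text
5.248608747742279e-07 [-0.  0.  0.]
(490, -20, 25) 0 [ -16.  -23.  143.   22.   28. -123.] 43.6
(490, -20, 25) 30 [-42. -11. 143.  64.  52. 152.] 14.0
(490, -20, 25) 60 [-41.   7. 123.  48.  69. 144.] 0.0
(490, -20, 25) 90 [-35.  24. 102.  36.  85. 132.] 0.0
(490, -20, 25) 120 [-26.  36.  84.  24.  98. 119.] 0.0
(490, -20, 25) 150 [ -19.  105.    1.   82.  156. -152.] 275.6
(490, -20, 25) 180 [ -5.  47.  68.  -4. 110.  85.] 0.0
(490, -20, 25) 210 [  5.  43.  73. -18. 105.  67.] 0.0
(490, -20, 25) 240 [ 14.  34.  87. -31.  93.  52.] 0.0
(490, -20, 25) 270 [ 21.  21. 105. -43.  77.  39.] 0.0
(490, -20, 25) 300 [ 22.   4. 126. -56.  58.  27.] 0.0
(490, -20, 25) 330 [ 14. -15. 143. -61.  35.   1.] 9.5
(520, -20, 25) 0 [ -14.  -20.  143.   28.   21. -128.] 26.7
(520, -20, 25) 30 [-38.  -7. 140.  67.  49. 152.] 14.5
(520, -20, 25) 60 [-38.  11. 119.  49.  68. 146.] 0.0
(520, -20, 25) 90 [-33.  27.  98.  36.  85. 134.] 0.0
(520, -20, 25) 120 [-25.  40.  79.  24. 100. 121.] 0.0
(520, -20, 25) 150 [-15.  48.  66.  11. 110. 104.] 0.0
(520, -20, 25) 180 [ -5.  51.  61.  -4. 113.  85.] 0.0
(520, -20, 25) 210 [  4.  47.  67. -19. 107.  66.] 0.0
(520, -20, 25) 240 [ 13.  38.  82. -31.  94.  50.] 0.0
(520, -20, 25) 270 [ 19.  25. 101. -43.  77.  38.] 0.0
(520, -20, 25) 300 [ 21.   8. 122. -56.  57.  26.] 0.0
(520, -20, 25) 330 [ 11. -13. 141. -65.  31.   3.] 0.0
```

```bash
python3 - <<'E'
from kin import *
from scipy.spatial.transform import Slerp
np.set_printoptions(precision=3,suppress=True)
c,P=fit(); q=sense()['joint_pos']; p,r=pose()
for psi in (270,300,315):
    h=np.array([np.cos(np.radians(psi)),np.sin(np.radians(psi)),0]);up=np.array([0,0,1.])
    Rt=axes(.7071*h-.7071*up,-np.cross(h,up)); pt=np.array([510,-20,190.])
    sh,rv=delta(pt,Rt,p,r); print(psi,'d',sh,rv,np.degrees(np.linalg.norm(rv)))
    x=q; 
    for k in np.linspace(0,1,9):
        Rk=r*R.from_rotvec(rv*k); x,e=ik(P,p+(pt-p)*k,Rk,x); 
        # cover corner heights
        Rc=Rk; tx=Rc.as_matrix()[:,0]; tz=Rc.as_matrix()[:,2];ty=Rc.as_matrix()[:,1]
        xc=-tx*.7071+tz*.7071; zc=-tx*.7071-tz*.7071; hd=p+(pt-p)*k-6*tx; cm=hd-15.5*xc
        zmin=min((cm+a*60*zc+b*45*ty)[2] for a in(1,-1) for b in (1,-1))
        print(round(k,2),x.round(0),round(e,2),'zmin',round(zmin), 'xc',xc)
E
```

```text
270 d [ 0.034  0.206 -0.034] [ 1.456 -1.309 -0.002] 112.15294977044078
0.0 [ -25.   46.   50.  -10.  127. -104.] 0.0 zmin 134 xc [ 0.971 -0.238  0.005]
0.12 [-23.  35.  62.  -7. 117. -91.] 0.0 zmin 128 xc [ 0.922 -0.346  0.175]
0.25 [-21.  25.  73.  -7. 108. -78.] 0.0 zmin 126 xc [ 0.838 -0.417  0.351]
0.38 [-17.  16.  82.  -8.  99. -64.] 0.0 zmin 127 xc [ 0.726 -0.446  0.523]
0.5 [-11.   8.  90. -12.  92. -48.] 0.0 zmin 132 xc [ 0.591 -0.433  0.681]
0.62 [ -4.   3.  97. -18.  87. -31.] 0.0 zmin 140 xc [ 0.442 -0.377  0.814]
0.75 [  4.   1. 101. -26.  85. -12.] 0.0 zmin 151 xc [ 0.288 -0.282  0.915]
0.88 [ 12.   3. 102. -35.  86.   8.] 0.0 zmin 164 xc [ 0.138 -0.154  0.978]
1.0 [ 20.   9. 100. -42.  90.  27.] 0.0 zmin 179 xc [-0.  0.  1.]
300 d [ 0.034  0.206 -0.034] [ 0.891 -1.472 -0.001] 98.5895170121052
0.0 [ -25.   46.   50.  -10.  127. -104.] 0.0 zmin 134 xc [ 0.971 -0.238  0.005]
0.12 [-23.  34.  63.  -7. 116. -95.] 0.0 zmin 130 xc [ 0.934 -0.302  0.191]
0.25 [-21.  23.  75.  -6. 106. -86.] 0.0 zmin 129 xc [ 0.863 -0.339  0.374]
0.38 [-18.  12.  86.  -6.  95. -76.] 0.0 zmin 131
[... 442 characters left out ...]
.   ] 93.8698896161352
0.0 [ -25.   46.   50.  -10.  127. -104.] 0.0 zmin 134 xc [ 0.971 -0.238  0.005]
0.12 [-23.  34.  63.  -7. 116. -97.] 0.0 zmin 131 xc [ 0.94  -0.28   0.195]
0.25 [-22.  22.  76.  -5. 105. -90.] 0.0 zmin 131 xc [ 0.875 -0.3    0.38 ]
0.38 [-19.  10.  88.  -5.  94. -83.] 0.0 zmin 133 xc [ 0.778 -0.299  0.552]
0.5 [-15.  -1.  99.  -6.  84. -75.] 0.0 zmin 138 xc [ 0.654 -0.276  0.704]
0.62 [-10. -11. 109. -11.  74. -64.] 0.0 zmin 145 xc [ 0.508 -0.233  0.83 ]
0.75 [ -2. -20. 118. -18.  67. -50.] 0.0 zmin 155 xc [ 0.345 -0.17   0.923]
0.88 [  8. -25. 125. -31.  61. -31.] 0.0 zmin 166 xc [ 0.174 -0.092  0.981]
1.0 [ 18. -25. 130. -47.  61.  -8.] 0.0 zmin 179 xc [-0.  0.  1.]
```

drive_tool(deltas=[[200,0.003,0.014,-0.003,0.062,-0.103,0],[200,0.005,0.029,-0.005,0.125,-0.206,0],[200,0.007,0.043,-0.007,0.187,-0.309,0],[200,0.01,0.058,-0.01,0.249,-0.412,0],[200,0.012,0.072,-0.012,0.312,-0.515,0],[200,0.014,0.086,-0.014,0.374,-0.618,0],[200,0.017,0.101,-0.017,0.436,-0.721,0],[200,0.019,0.115,-0.019,0.499,-0.824,0],[200,0.021,0.13,-0.021,0.561,-0.927,0],[200,0.024,0.144,-0.024,0.623,-1.03,0]])

```text
time: 7.17
tool_pos: [507.6, -82.7, 185.7]
tcp_rot: [-23.7, 69.9, -69.6]
ft_force: [-0.4, -0.8, -1.6]
finger_gap: 43.1
```

```bash
cat > fl.py <<'E'
from h import *
np.set_printoptions(precision=4,suppress=True)
psi=300;h=np.array([np.cos(np.radians(psi)),np.sin(np.radians(psi)),0]);up=np.array([0,0,1.])
Rt=axes(.7071*h-.7071*up,-np.cross(h,up))
print(sense()['tool_pos'],sense()['ft_force'])
for z in (190,60,30,16): print(z,delta([510,-20,z],Rt))
E
python3 fl.py
```

```text
[507.6179 -82.6555 185.712 ] [-0.4349 -0.8359 -1.5974]
190 (array([-0.0239,  0.0433, -0.0387]), array([ 0.265 , -0.4439, -0.0004]))
60 (array([ 0.0982,  0.0613, -0.0796]), array([ 0.265 , -0.4439, -0.0004]))
30 (array([ 0.1263,  0.0654, -0.0891]), array([ 0.265 , -0.4439, -0.0004]))
16 (array([ 0.1395,  0.0674, -0.0935]), array([ 0.265 , -0.4439, -0.0004]))
```

Finish the turn, then down to TCP z = 60.

drive_tool(deltas=[[200,-0.005,0.01,-0.009,0.06,-0.1,0],[200,-0.01,0.02,-0.018,0.12,-0.2,0],[200,-0.018,0.032,-0.028,0.19,-0.31,0],[200,-0.024,0.043,-0.038,0.25,-0.42,0],[200,0.01,0.048,-0.049,0.265,-0.444,0],[200,0.04,0.053,-0.06,0.265,-0.444,0],[200,0.07,0.057,-0.07,0.265,-0.444,0],[200,0.09,0.06,-0.077,0.265,-0.444,0],[200,0.098,0.0613,-0.0796,0.265,-0.444,0],[200,0.098,0.0613,-0.0796,0.265,-0.444,0]])

```text
time: 8.0
tool_pos: [506.9, -21.1, 57.0]
tcp_rot: [-0.8, 45.3, -60.4]
ft_force: [-0.2, -0.4, -1.6]
finger_gap: 43.1
```

```bash
python3 shot.py wrist:f1 scene:f1s; python3 fl.py
```

```text
[509.59230467 -20.46672932  60.63757478]
[509.5923 -20.4667  60.6376] [-0.704   0.3823 -0.6926]
190 (array([-0.092,  0.   ,  0.091]), array([ 0.0046, -0.004 ,  0.0015]))
60 (array([ 0.0003,  0.0006, -0.0006]), array([ 0.0046, -0.004 ,  0.0015]))
30 (array([ 0.0216,  0.0007, -0.0217]), array([ 0.0046, -0.004 ,  0.0015]))
16 (array([ 0.0315,  0.0008, -0.0316]), array([ 0.0046, -0.004 ,  0.0015]))
```

View pics/f1.png

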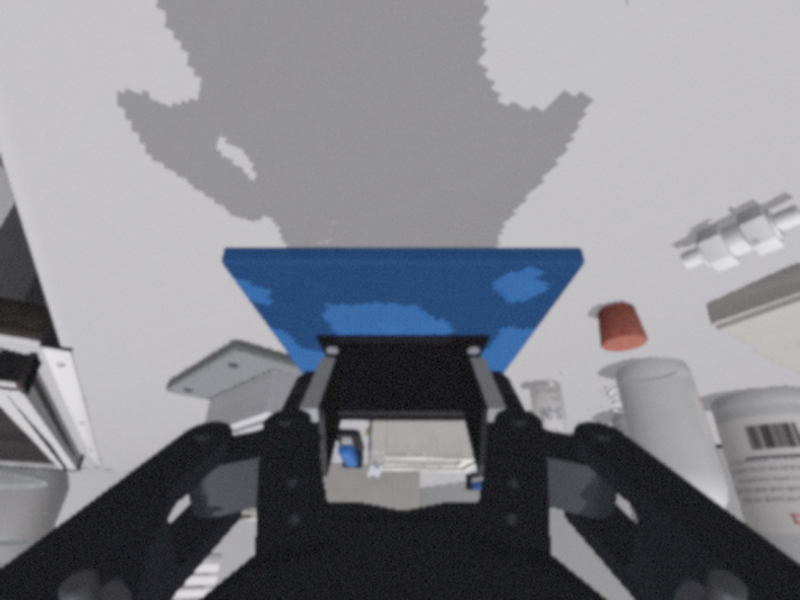

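View pics/f1s.png

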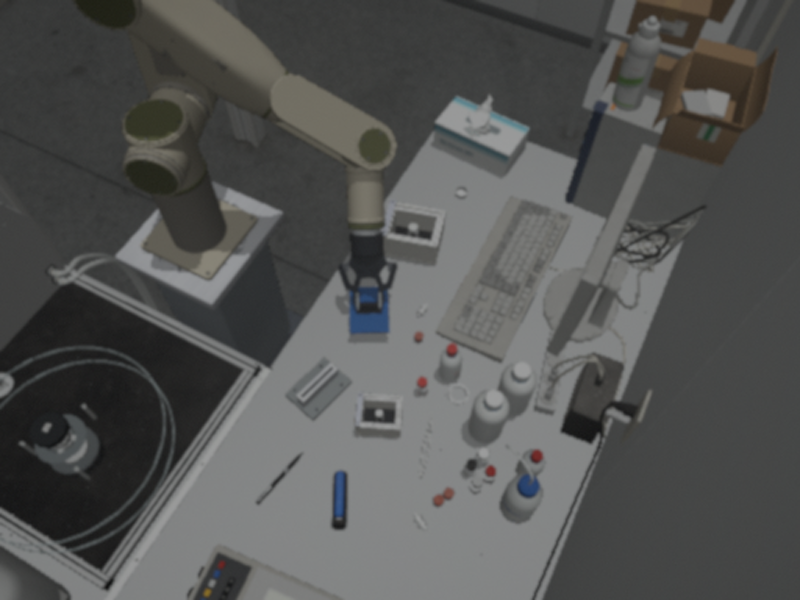

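drive_tool(deltas=[[200,0.006,0,-0.006,0.004,-0.004,0],[200,0.012,0,-0.012,0.004,-0.004,0],[200,0.017,0,-0.017,0.004,-0.004,0],[200,0.022,0,-0.022,0.004,-0.004,0],[200,0.026,0,-0.026,0.004,-0.004,0],[200,0.029,0,-0.029,0.004,-0.004,0],[200,0.031,0,-0.031,0.004,-0.004,0],[200,0.032,0,-0.032,0.004,-0.004,0],[200,0.032,0,-0.032,0.004,-0.004,0],[200,0.032,0,-0.032,0.004,-0.004,0]])

```text
time: 8.93
tool_pos: [509.5, -20.6, 15.6]
tcp_rot: [-0.1, 44.9, -60.1]
ft_force: [-1.7, -1.0, 5.2]
finger_gap: 42.9
```

```bash
python3 shot.py wrist:f2; python3 fl.py
```

```text
[509.51598689 -20.60319073  15.52978933]
[509.516  -20.6032  15.5298] [-1.852  -1.2409  4.954 ]
190 (array([-0.1234,  0.0005,  0.1233]), array([0.0005, 0.0014, 0.0014]))
60 (array([-0.0316,  0.0007,  0.0313]), array([0.0005, 0.0014, 0.0014]))
30 (array([-0.0104,  0.0007,  0.01  ]), array([0.0005, 0.0014, 0.0014]))
16 (array([-0.0005,  0.0007,  0.0001]), array([0.0005, 0.0014, 0.0014]))
```

View pics/f2.png

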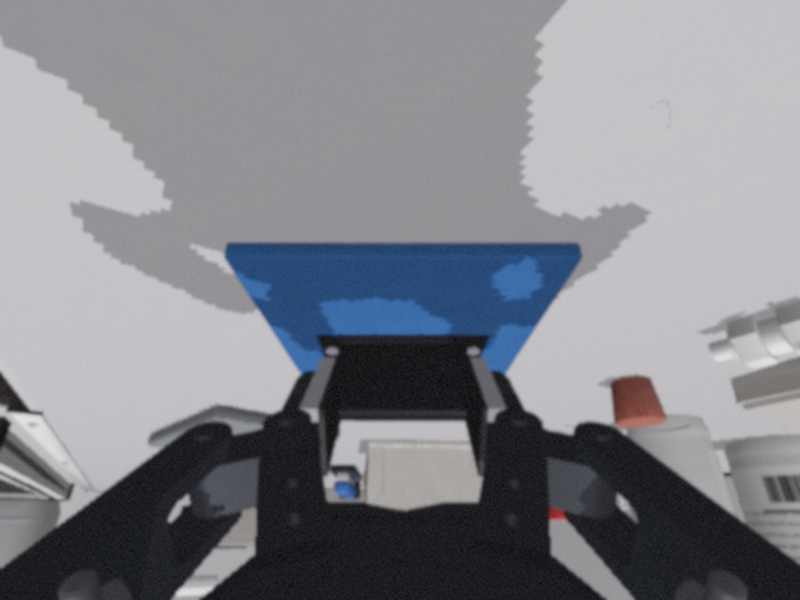

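drive_tool(deltas=[[0,0,0,0,0,0,0],[0,0,0,0,0,0,0],[0,0,0,0,0,0,0],[0,0,0,0,0,0,0],[0,-0.005,0,0,0,0,0],[0,-0.015,0,0,0,0,0],[0,-0.03,0,0,0,0,0],[0,-0.05,0,0,0,0,0],[0,-0.075,0,0,0,0,0],[0,-0.1,0,0,0,0,0]])

```text
time: 9.82
tool_pos: [472.6, 41.8, 86.2]
tcp_rot: [-0.2, 45.1, -60.2]
ft_force: [0.1, -0.9, -0.0]
finger_gap: 85.5
```

```bash
python3 shot.py wrist:f3; python3 fl.py
```

```text
[473.84116117  44.74906424  89.70442895]
[473.8412  44.7491  89.7044] [1.8963 2.6928 1.3732]
190 (array([-0.0186, -0.0008,  0.1233]), array([-0.0016, -0.0012, -0.0024]))
60 (array([ 0.0734, -0.0012,  0.0315]), array([-0.0016, -0.0012, -0.0024]))
30 (array([ 0.0946, -0.0013,  0.0103]), array([-0.0016, -0.0012, -0.0024]))
16 (array([ 0.1045, -0.0013,  0.0004]), array([-0.0016, -0.0012, -0.0024]))
```

View pics/f3.png

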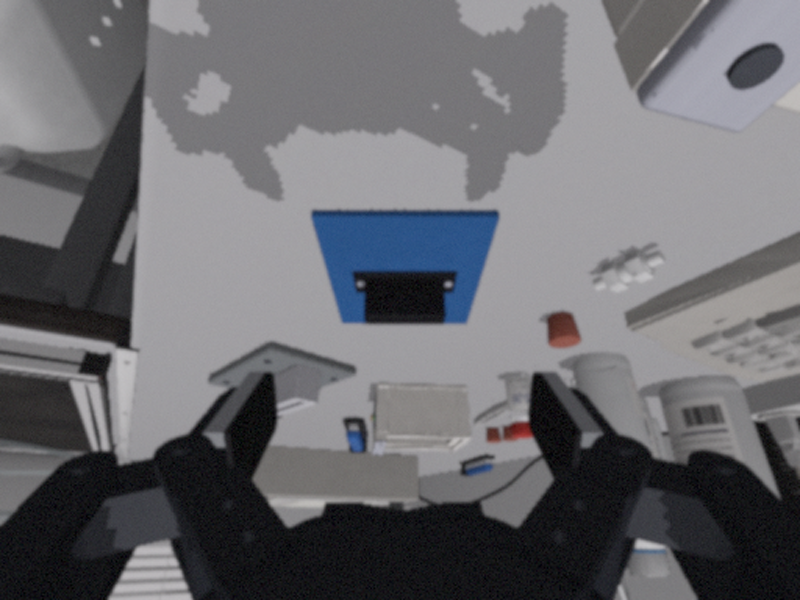

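```bash
python3 - <<'E'
from kin import *
import pickle
np.set_printoptions(precision=1,suppress=True)
c,P=fit(); q=sense()['joint_pos']; p,r=pose()
s=pickle.load(open('f3.pkl','rb'));f=.64
g=lambda x,y,z:onz(s,(x+.5)*f-.5,(y+.5)*f-.5,z)
# top face corners z=5 (far two partly hidden)
a,b,c_,d=g(312,212,5),g(498,212,5),g(468,323,5),g(341,323,5); print(a,b,c_,d)
for u,v in((a,b),(b,c_),(c_,d),(d,a)): w=u-v; print(np.linalg.norm(w),np.degrees(np.arctan2(w[1],w[0])))
print('centre',(a+b+c_+d)/4)
az=lambda t:np.array([np.cos(np.radians(t)),np.sin(np.radians(t)),0]);up=np.array([0,0,1.])
for b in (-10,0,10,20,25):
    h=az(15); tx=np.sin(np.radians(b))*h-np.cos(np.radians(b))*up
    Rt=axes(tx,az(105)); 
    x,e=ik(P,np.array([493,230,110.]),Rt,[15,10,85,0,90,-90]); print(b,x,round(e,2))
E
```

```text
[438.7  15.2   5. ] [514.2  59.    5. ] [577.7 -46.1   5. ] [498.6 -92.2   5. ]
87.3174813004912 -149.88403727087584
122.83154174248435 121.10717575260735
91.55927434364945 30.213856489154853
122.98781418838878 -60.87022456662374
centre [507.3 -16.    5. ]
-10 [ 19.1  13.7  91.8   0.7  84.5 -86. ] 0.0
0 [ 19.6   4.1 101.9  -0.   74.  -85.4] 0.0
10 [ 20.2  -5.3 111.8  -1.   63.5 -84.4] 0.0
20 [ 21.  -14.4 121.6  -2.6  52.9 -82.8] 0.0
25 [ 21.4 -18.8 126.5  -3.7  47.5 -81.7] 0.0
```

```bash
cat > g2.py <<'E'
from h import *
np.set_printoptions(precision=4,suppress=True)
az=lambda t:np.array([np.cos(np.radians(t)),np.sin(np.radians(t)),0])
Rt=axes([0,0,-1],az(30))
print(sense()['tool_pos'],sense()['ft_force'])
for z in (110,10): print(z,delta([507.4,-16.5,z],Rt))
E
python3 g2.py
```

```text
[473.8412  44.7491  89.7044] [1.8963 2.6928 1.3732]
110 (array([ 0.0349, -0.0015,  0.0638]), array([-0.0006,  0.7842, -0.0029]))
10 (array([ 0.1057, -0.0018, -0.0069]), array([-0.0006,  0.7842, -0.0029]))
```

drive_tool(deltas=[[0,-0.01,0,0.01,0,0.1,0],[0,-0.01,0,0.02,0,0.21,0],[0,-0.005,0,0.03,0,0.32,0],[0,0.005,0,0.04,0,0.43,0],[0,0.015,-0.001,0.05,0,0.54,0],[0,0.025,-0.001,0.06,0,0.65,0],[0,0.035,-0.0015,0.064,0,0.76,0],[0,0.035,-0.0015,0.064,0,0.784,-0.003],[0,0.035,-0.0015,0.064,0,0.784,-0.003],[0,0.035,-0.0015,0.064,0,0.784,-0.003]])

```text
time: 10.7
tool_pos: [506.9, -20.4, 105.4]
tcp_rot: [-73.3, 89.7, -133.4]
ft_force: [0.8, 0.0, -0.6]
finger_gap: 85.7
```

```bash
python3 shot.py wrist:c1; python3 g2.py
```

```text
[506.62098372 -19.55643827 105.30632176]
[506.621  -19.5564 105.3063] [-0.4291  0.71    0.9597]
110 (array([-0.0047,  0.0022, -0.0023]), array([-0.0007,  0.0018,  0.0055]))
10 (array([ 0.0953,  0.0027, -0.0024]), array([-0.0007,  0.0018,  0.0055]))
```

View pics/c1.png

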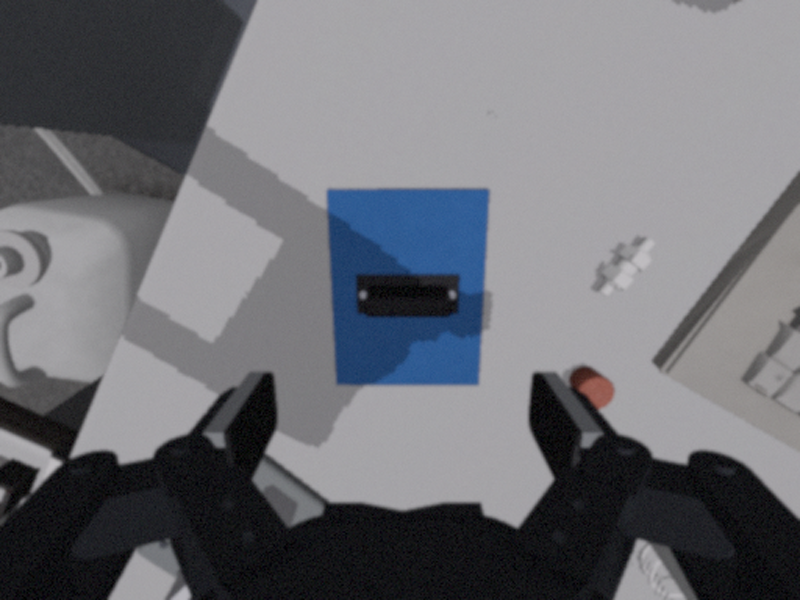

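```bash
python3 - <<'E'
from h import *
import pickle
np.set_printoptions(precision=4,suppress=True)
s=pickle.load(open('c1.pkl','rb'))
m=((s['frame'][:,:,0].astype(int)-s['frame'][:,:,2])>40).astype(np.uint8)
m=cv2.morphologyEx(m,cv2.MORPH_CLOSE,np.ones((25,25)))
cs=max(cv2.findContours(m,0,2)[0],key=cv2.contourArea); 
ap=cv2.approxPolyDP(cs,6,True)[:,0]; print(ap.tolist())
c=[onz(s,*((np.array(k)+.5)*.64-.5),5) for k in [(328.5,188.5),(489.5,188.5),(479.5,384.5),(336,384.5)]]
for i in range(4): w=c[i]-c[(i+1)%4]; print(np.linalg.norm(w),np.degrees(np.arctan2(w[1],w[0])))
ce=np.mean(c,0);print(ce)
v=(c[1]+c[0]-c[2]-c[3]); a=np.degrees(np.arctan2(v[1],v[0])); print(a)
az=lambda t:np.array([np.cos(np.radians(t)),np.sin(np.radians(t)),0])
print(delta([ce[0],ce[1],10],axes([0,0,-1],az(a-90))))
E
```

```text
[[211, 121], [216, 245], [305, 245], [312, 122]]
88.53641233867958 -150.1023726362485
119.7574976696579 120.223971242771
90.48060826552697 30.041500992857767
119.98939257729519 -60.704903350658505
[508.0214 -16.4841   5.    ]
119.75908470976853
(array([ 0.0953,  0.0033, -0.0021]), array([0.0035, 0.0018, 0.0055]))
```

drive_tool(deltas=[[0,0.01,0.0015,-0.001,0.003,0.002,0.005],[0,0.025,0.003,-0.002,0.003,0.002,0.005],[0,0.045,0.003,-0.002,0.003,0.002,0.005],[0,0.065,0.003,-0.002,0.003,0.002,0.005],[0,0.08,0.003,-0.002,0.003,0.002,0.005],[0,0.09,0.003,-0.002,0.003,0.002,0.005],[0,0.094,0.003,-0.002,0.003,0.002,0.005],[0,0.095,0.003,-0.002,0.003,0.002,0.005],[0,0.095,0.003,-0.002,0.003,0.002,0.005],[0,0.095,0.003,-0.002,0.003,0.002,0.005]])

```text
time: 11.58
tool_pos: [509.5, -17.3, 11.7]
tcp_rot: [84.6, 89.9, 24.3]
ft_force: [0.8, 0.1, -0.3]
finger_gap: 85.2
```

drive_tool(deltas=[[200,0,0,0,0,0,0],[200,0,0,0,0,0,0],[200,0,0,0,0,0,0],[200,0,0,0,0,0,0],[200,0,0,0,0,0,0],[200,0,0,0,0,0,0],[200,-0.01,0,0,0,0,0],[200,-0.03,0,0,0,0,0],[200,-0.06,0,0,0,0,0],[200,-0.09,0,0,0,0,0]], squeeze=90)

```text
time: 12.42
tool_pos: [507.1, -17.4, 100.8]
tcp_rot: [-145.6, 89.8, 154.1]
ft_force: [0.7, -0.6, -2.1]
finger_gap: 43.7
```

```bash
python3 shot.py wrist:c2; python3 g2.py
```

```text
[511.60771167 -17.96551882 108.50148243]
[511.6077 -17.9655 108.5015] [ 5.3235 -0.4159  3.5383]
110 (array([-0.0015, -0.0029, -0.0034]), array([-0.0045,  0.0033, -0.0062]))
10 (array([ 0.0985, -0.0035, -0.0037]), array([-0.0045,  0.0033, -0.0062]))
```

View pics/c2.png

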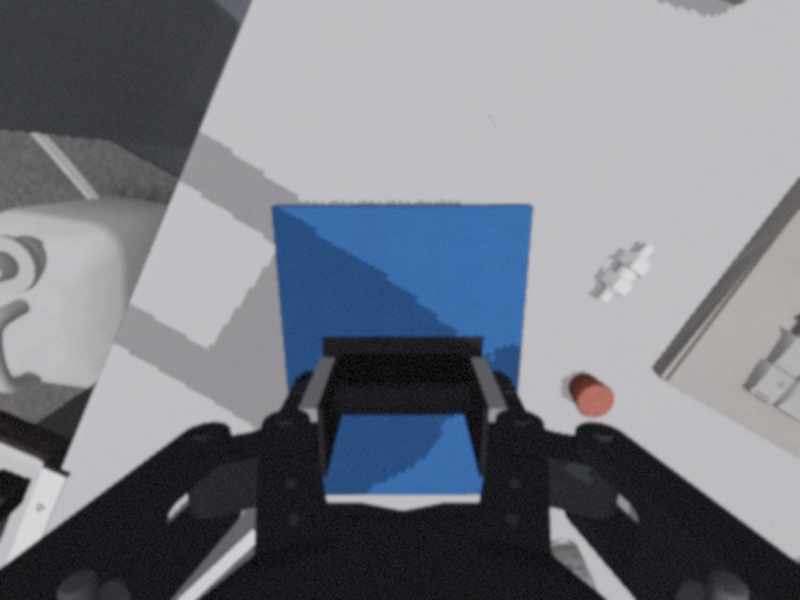

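```bash
python3 - <<'E'
from h import *
import pickle
np.set_printoptions(precision=2,suppress=True)
s=pickle.load(open('c2.pkl','rb'))
f=s['frame'][120:140,165:350]
g=s['frame'][:,:,0].astype(float)-s['frame'][:,:,2]
for r in (134,138,145): 
    row=g[r]; k=np.where(row>50)[0]; print(r,k.min(),k.max())
for c in (190,250,320): print(c,np.round(g[126:136,c]))
# camera in tool frame (fixed), from h0
s0=pickle.load(open('s0.pkl','rb'))
C=np.array([-143.47,0,-73.19]); A=np.array([[0,-.2877,.9577],[1,0,0],[0,.9577,.2877]])
K,_,_=cam(s)
def rt(x,y): 
    u,v=(x+.5)*.64-.5,(y+.5)*.64-.5
    return A@np.linalg.solve(K,[u,v,1])
for (l,r,W) in [((273,205),(531.5,205),90)]:
    a,b=rt(*l),rt(*r); k=W/(b-a)[1]; print(C+k*a,C+k*b)
E
```

```text
134 175 340
138 175 339
145 176 339
190 [  2.   1.   3.   4.  15.  46.  89. 107. 113. 112.]
250 [  3.   2.   2.   5.  19.  57.  92. 110. 111. 114.]
320 [  2.   2.   2.   5.  19.  61. 100. 110. 109. 112.]
[  9.26 -45.07 -61.19] [  9.26  44.93 -61.19]
```

```bash
cat > t.py <<'E'
from h import *
import sys
np.set_printoptions(precision=4,suppress=True)
# args x y z tilt(b deg) yaw
x,y,z,b,yw=map(float,sys.argv[1:6])
az=lambda t:np.array([np.cos(np.radians(t)),np.sin(np.radians(t)),0])
b=np.radians(b)
Rt=axes(np.sin(b)*az(yw)-np.cos(b)*np.array([0,0,1]),az(yw+90))
s=sense();p,r=pose(s);print(s['time'],p,s['ft_force'],s['finger_gap'],'tilt',np.degrees(np.arcsin(r.as_matrix()[2,2])), 'yaw',np.degrees(np.arctan2(r.as_matrix()[1,1],r.as_matrix()[0,1]))-90)
print(delta([x,y,z],Rt))
E
python3 t.py 493 230 150 0 15
```

```text
12.4667 [511.6077 -17.9655 108.5015] [ 5.3235 -0.4159  3.5383] 43.78771484536336 tilt 0.18577710721882942 yaw -60.25885431164632
(array([-0.0416,  0.1071, -0.2244]), array([-1.3135,  0.0068, -0.0031]))
```

drive_tool(deltas=[[200,-0.02,0.005,-0.01,-0.05,0,0],[200,-0.035,0.012,-0.025,-0.17,0,0],[200,-0.042,0.024,-0.05,-0.29,0,0],[200,-0.042,0.038,-0.08,-0.41,0,0],[200,-0.042,0.053,-0.11,-0.53,0,0],[200,-0.042,0.067,-0.14,-0.65,0,0],[200,-0.042,0.081,-0.17,-0.77,0,0],[200,-0.042,0.095,-0.2,-0.89,0,0],[200,-0.042,0.107,-0.224,-1.01,0,0],[200,-0.042,0.107,-0.224,-1.13,0,0]])

```text
time: 13.3
tool_pos: [489.3, 234.4, 143.2]
tcp_rot: [90.4, 89.8, 95.4]
ft_force: [1.3, 0.0, -2.0]
finger_gap: 43.8
```

```bash
python3 t.py 493 230 150 0 15
```

```text
13.3 [489.3103 234.4249 143.2111] [ 1.3462  0.0301 -2.0097] 43.75091874725681 tilt -0.0011669279431951755 yaw 5.02009378592976
(array([-0.0068, -0.0047,  0.0033]), array([-0.1742,  0.0003, -0.0032]))
```

drive_tool(deltas=[[200,-0.007,-0.003,0.003,-0.1,0,0],[200,-0.007,-0.005,0.003,-0.174,0,-0.003],[200,-0.007,-0.005,0.003,-0.174,0,-0.003],[200,-0.007,-0.005,0.003,-0.174,0,-0.003],[200,-0.007,-0.005,0.003,-0.174,0,-0.003],[200,-0.007,-0.005,0.003,-0.174,0,-0.003],[200,-0.007,-0.005,0.003,-0.174,0,-0.003],[200,-0.007,-0.005,0.003,-0.174,0,-0.003],[200,-0.007,-0.005,0.003,-0.174,0,-0.003],[200,-0.007,-0.005,0.003,-0.174,0,-0.003]])

```text
time: 14.13
tool_pos: [493.8, 225.2, 150.0]
tcp_rot: [-90.5, 89.9, -76.1]
ft_force: [-0.9, 0.5, -2.3]
finger_gap: 43.9
```

```bash
python3 shot.py wrist:k1; python3 t.py 493 230 150 0 15; python3 - <<'E'
import cv2,pickle
f=pickle.load(open('k1.pkl','rb'))['frame']
cv2.imwrite('pics/k1c.png',cv2.resize(f[90:250,150:370],None,fx=3.6,fy=3.6,interpolation=cv2.INTER_CUBIC))
E
```

```text
[493.8077767  225.2158435  149.98691369]
14.1833 [493.8078 225.2158 149.9869] [ 0.6734 -0.4004 -2.5362] 43.431877859391015 tilt 0.005119081443700831 yaw 14.444283372950451
(array([-0.    ,  0.0048,  0.0004]), array([-0.0097,  0.0001,  0.0019]))
```

View pics/k1c.png

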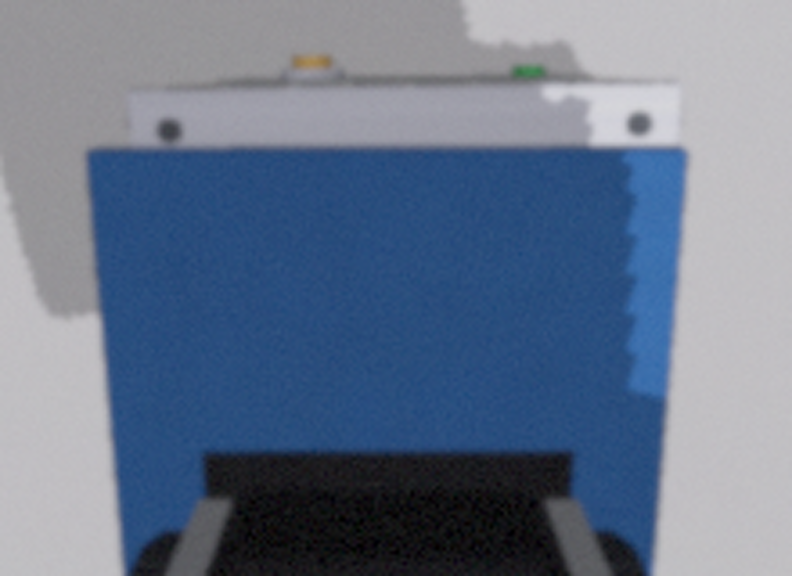

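```bash
python3 - <<'E'
from h import *
import pickle
np.set_printoptions(precision=2,suppress=True)
s=pickle.load(open('k1.pkl','rb'))
H=lambda x,y,z:onz(s,150+(x+.5)/3.6-.5,90+(y+.5)/3.6-.5,z)
l,r=H(169,130,89),H(640,123.5,89); w=r-l; yaw=np.degrees(np.arctan2(w[1],w[0]))-90
print('screws',l,r,np.linalg.norm(w),yaw,(l+r)/2)
l2,r2=H(128,95,89),H(681,83,89); w=r2-l2; print('back',l2,r2,np.linalg.norm(w),np.degrees(np.arctan2(w[1],w[0]))-90,(l2+r2)/2)
ex=np.array([np.cos(np.radians(15.2)),np.sin(np.radians(15.2)),0]);ey=np.array([-ex[1],ex[0],0])
m=(l2+r2)/2; print('centre',m+70*ex, 'screw mid in h frame from centre est', )
for c in ((l+r)/2,m,np.array([492.9,230,0]),np.array([493.8,225.2,0])): print('x,y comps',c@ex,c@ey)
a,b=H(90,150,155-5),H(686,150,150-5); print('cover edge at z145',a@ex,a@ey,b@ex,b@ey,np.linalg.norm(a-b))
E
```

```text
screws [445.91 167.14  89.  ] [421.01 258.53  89.  ] 94.72057297175624 15.238216412147636 [433.46 212.83  89.  ]
back [441.26 157.94  89.  ] [411.55 263.9   89.  ] 110.0471627011422 15.661555348809102 [426.4  210.92  89.  ]
centre [493.95 229.27  89.  ] screw mid in h frame from centre est
x,y comps 474.1010913021692 91.73793526078465
x,y comps 466.7847580150116 91.73951051082014
x,y comps 535.9601412128012 92.72074757654941
x,y comps 535.5701480003502 87.85269814230553
cover edge at z145 473.25871446708305 46.26452871760306 474.75218723829 132.39240933683215 86.28581737967438
```

```bash
cat > th.py <<'E'
# args: x' y' z' tilt ; housing frame offsets (seat)
import sys,subprocess,numpy as np
cx,cy,yaw=536.4,91.0,15.3
import json,os
if os.path.exists('c.json'): cx,cy,yaw=json.load(open('c.json'))
a=np.radians(15.2); ex=np.array([np.cos(a),np.sin(a)]);ey=np.array([-ex[1],ex[0]])
x,y,z,b=map(float,sys.argv[1:5])
b_=np.radians(yaw); e2=np.array([np.cos(b_),np.sin(b_)]); n2=np.array([-e2[1],e2[0]])
p=cx*ex+cy*ey+x*e2+y*n2
subprocess.run(['python3','t.py',str(p[0]),str(p[1]),str(75+z),str(b),str(yaw)])
E
python3 th.py 7.4 0 45 14
```

```text
14.1833 [493.8078 225.2158 149.9869] [ 0.6734 -0.4004 -2.5362] 43.431877859391015 tilt 0.005119081443700831 yaw 14.444283372950451
(array([0.03  , 0.0033, 0.0082]), array([-0.0146, -0.2443,  0.0037]))
```

drive_tool(deltas=[[200,0,0.002,0.004,-0.007,-0.08,0],[200,0,0.003,0.008,-0.015,-0.16,0.004],[200,0,0.003,0.008,-0.015,-0.244,0.004],[200,0.01,0.003,0.008,-0.015,-0.244,0.004],[200,0.02,0.003,0.008,-0.015,-0.244,0.004],[200,0.027,0.003,0.008,-0.015,-0.244,0.004],[200,0.03,0.003,0.008,-0.015,-0.244,0.004],[200,0.03,0.003,0.008,-0.015,-0.244,0.004],[200,0.03,0.003,0.008,-0.015,-0.244,0.004],[200,0.03,0.003,0.008,-0.015,-0.244,0.004]])

```text
time: 15.02
tool_pos: [501.5, 230.2, 120.3]
tcp_rot: [0.1, 76.0, 15.4]
ft_force: [0.1, -0.0, -2.6]
finger_gap: 43.6
```

```bash
python3 shot.py wrist:k2; python3 th.py 7.4 0 45 14; python3 - <<'E'
import cv2,pickle
f=pickle.load(open('k2.pkl','rb'))['frame']
cv2.imwrite('pics/k2c.png',cv2.resize(f[90:250,150:370],None,fx=3.6,fy=3.6,interpolation=cv2.INTER_CUBIC))
E
```

```text
[501.47103777 230.20465655 120.44046614]
15.0667 [501.471  230.2047 120.4405] [-0.3329 -0.0711 -2.3782] 43.60178045385185 tilt 14.000326455722844 yaw 15.327332616014829
(array([ 0.0003,  0.0003, -0.0006]), array([ 0.0004,  0.    , -0.0004]))
```

View pics/k2c.png

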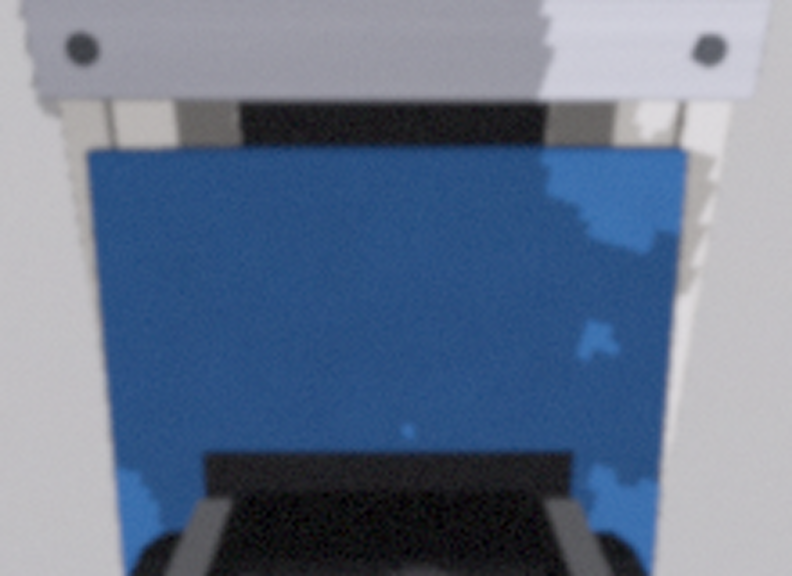

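```bash
python3 - <<'E'
from h import *
import pickle
np.set_printoptions(precision=2,suppress=True)
s=pickle.load(open('k2.pkl','rb'));K,Rm,t=cam(s);print(s['cx'],s['cy'])
H=lambda x,y,z:onz(s,150+(x+.5)/3.6-.5,90+(y+.5)/3.6-.5,z)
a=np.radians(15.3);ex=np.array([np.cos(a),np.sin(a),0]);ey=np.array([-ex[1],ex[0],0])
p,r=pose();print('tcp',p@ex,p@ey)
for n,q in dict(lipedge=(396,98.5,89),cov=(388,150,100.5),scr1=(83,49,89),scr2=(710,49,89),seamL=(111,125,80),seamR=(681,125,80)).items(): w=H(*q); print(n,w@ex,w@ey)
tz=r.as_matrix()[:,2];tx=r.as_matrix()[:,0]
q=p+5.3*tx-60*tz; print('pred top corner',q@ex,q[2],q@ey)
E
```

```text
257.3966205601276 190.66948429136895
tcp 544.4424144641641 89.72091703065084
lipedge 482.0103264508729 90.91854066993251
cov 486.3861201626575 89.68422881851576
scr1 474.5489693234862 43.58944660056511
scr2 474.4627791555376 138.31810018463585
seamL 489.0077495176497 43.60550139060565
seamR 488.920204908928 138.41952338012072
pred top corner 487.50697278014155 100.78226090747509 89.69976823004205
```

```bash
echo '[536.0,91.0,15.3]'>c.json; sed -i 's/^a=np.radians(15.2)/a=np.radians(yaw)/' th.py; python3 th.py 8 0 26.7 14;  python3 th.py -2 0 26.5 14
```

```text
15.0667 [501.471  230.2047 120.4405] [-0.3329 -0.0711 -2.3782] 43.60178045385185 tilt 14.000326455722844 yaw 15.327332616014829
(array([ 0.0181,  0.0013, -0.005 ]), array([ 0.0004,  0.    , -0.0004]))
15.0667 [501.471  230.2047 120.4405] [-0.3329 -0.0711 -2.3782] 43.60178045385185 tilt 14.000326455722844 yaw 15.327332616014829
(array([ 0.0159,  0.0013, -0.0147]), array([ 0.0004,  0.    , -0.0004]))
```

drive_tool(deltas=[[200,0.004,0.0013,-0.001,0,0,0],[200,0.008,0.0013,-0.002,0,0,0],[200,0.012,0.0013,-0.003,0,0,0],[200,0.015,0.0013,-0.004,0,0,0],[200,0.017,0.0013,-0.005,0,0,0],[200,0.018,0.0013,-0.005,0,0,0],[200,0.018,0.0013,-0.005,0,0,0],[200,0.018,0.0013,-0.005,0,0,0],[200,0.018,0.0013,-0.005,0,0,0],[200,0.018,0.0013,-0.005,0,0,0]])

```text
time: 15.9
tool_pos: [500.2, 231.2, 101.5]
tcp_rot: [0.1, 76.0, 15.4]
ft_force: [0.4, -0.9, -2.3]
finger_gap: 43.9
```

```bash
python3 shot.py wrist:k3; python3 th.py -2.5 0 26.5 14; python3 - <<'E'
import cv2,pickle
f=pickle.load(open('k3.pkl','rb'))['frame']
cv2.imwrite('pics/k3c.png',cv2.resize(f[90:250,150:370],None,fx=3.6,fy=3.6,interpolation=cv2.INTER_CUBIC))
E
```

```text
[500.12236386 231.21337327 101.49690643]
15.95 [500.1224 231.2134 101.4969] [ 0.1683  0.1871 -1.7279] 43.287700418471225 tilt 14.003245470778177 yaw 15.334130806461175
(array([-0.0024, -0.    , -0.0096]), array([ 0.0005,  0.0001, -0.0004]))
```

View pics/k3c.png

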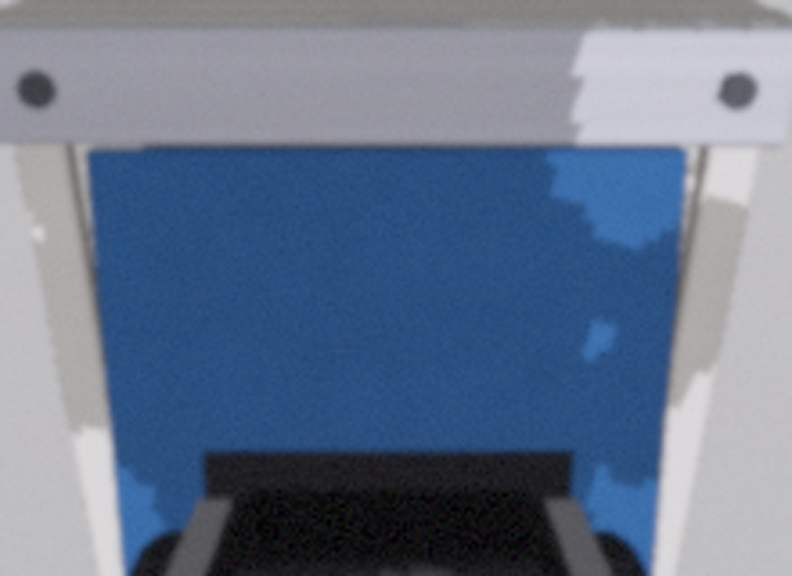

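drive_tool(deltas=[[200,-0.0004,0,-0.0016,0,0,0],[200,-0.0008,0,-0.0032,0,0,0],[200,-0.0012,0,-0.0048,0,0,0],[200,-0.0016,0,-0.0064,0,0,0],[200,-0.002,0,-0.008,0,0,0],[200,-0.0024,0,-0.0096,0,0,0],[200,-0.0024,0,-0.0096,0,0,0],[200,-0.0024,0,-0.0096,0,0,0],[200,-0.0024,0,-0.0096,0,0,0],[200,-0.0024,0,-0.0096,0,0,0]])

```text
time: 16.78
tool_pos: [490.5, 228.6, 101.4]
tcp_rot: [0.1, 76.0, 15.4]
ft_force: [0.0, 0.2, -1.8]
finger_gap: 43.6
```

```bash
python3 shot.py wrist:k4; python3 th.py -2 0 20 7; python3 th.py -1 0 12 0; python3 - <<'E'
import cv2,pickle
f=pickle.load(open('k4.pkl','rb'))['frame']
cv2.imwrite('pics/k4c.png',cv2.resize(f[90:250,150:370],None,fx=3.6,fy=3.6,interpolation=cv2.INTER_CUBIC))
E
```

```text
[490.52302996 228.55693976 101.34479004]
16.8333 [490.523  228.5569 101.3448] [-0.2355  0.5924 -1.655 ] 43.437411491933624 tilt 13.988916886905399 yaw 15.333434834710417
(array([ 0.0063, -0.    , -0.001 ]), array([ 0.0005,  0.122 , -0.0003]))
16.8333 [490.523  228.5569 101.3448] [-0.2355  0.5924 -1.655 ] 43.437411491933624 tilt 13.988916886905399 yaw 15.333434834710417
(array([ 0.0143, -0.    , -0.002 ]), array([ 0.0006,  0.2442, -0.0003]))
```

View pics/k4c.png

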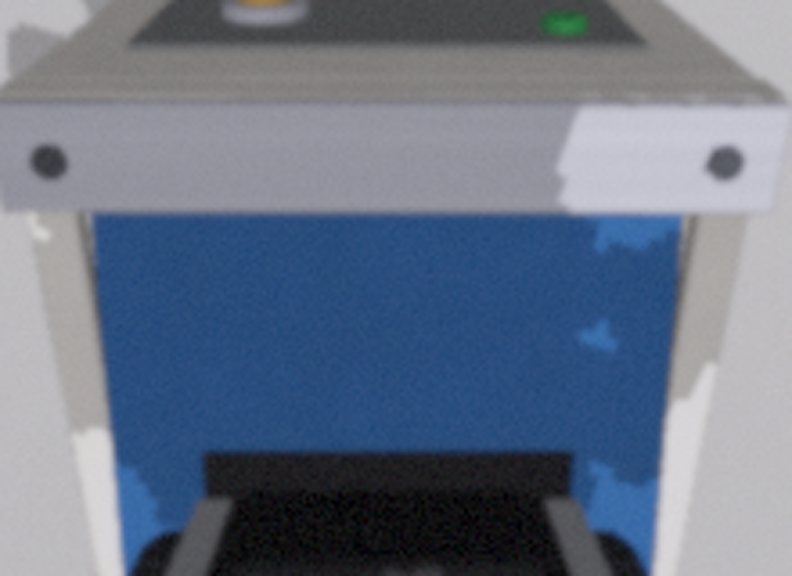

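```bash
python3 th.py -0.4 0 19.3 7|tail -1; python3 th.py 0.3 0 15.6 3.5|tail -1;python3 th.py 0.8 0 12 0|tail -1
```

```text
(array([ 0.0074, -0.    ,  0.0004]), array([ 0.0005,  0.122 , -0.0003]))
(array([ 0.0111, -0.    ,  0.0002]), array([ 0.0005,  0.1831, -0.0003]))
(array([ 0.0147, -0.    , -0.0002]), array([ 0.0006,  0.2442, -0.0003]))
```

drive_tool(deltas=[[200,0.0015,0,0,0,0.024,0],[200,0.003,0,0.0001,0,0.049,0],[200,0.0044,0,0.0002,0,0.073,0],[200,0.0059,0,0.0003,0,0.098,0],[200,0.0074,0,0.0004,0,0.122,0],[200,0.0087,0,0.0003,0,0.143,0],[200,0.0099,0,0.0003,0,0.163,0],[200,0.0111,0,0.0002,0,0.183,0],[200,0.0111,0,0.0002,0,0.183,0],[200,0.0111,0,0.0002,0,0.183,0]])

```text
time: 17.67
tool_pos: [493.4, 229.3, 90.4]
tcp_rot: [0.2, 86.5, 15.5]
ft_force: [-0.0, 0.3, -1.4]
finger_gap: 43.4
```

```bash
python3 shot.py wrist:k5; python3 th.py 0.8 0 12 0; python3 - <<'E'
import cv2,pickle
f=pickle.load(open('k5.pkl','rb'))['frame']
cv2.imwrite('pics/k5c.png',cv2.resize(f[90:,100:412],None,fx=2.5,fy=2.0,interpolation=cv2.INTER_CUBIC))
E
```

```text
[493.32338729 229.33353132  90.50119018]
17.7167 [493.3234 229.3335  90.5012] [ 0.0337 -1.1668 -1.6994] 43.96099450763023 tilt 3.5024218905032143 yaw 15.333050079458033
(array([ 0.0035, -0.    ,  0.0002]), array([ 0.0006,  0.0611, -0.0002]))
```

View pics/k5c.png

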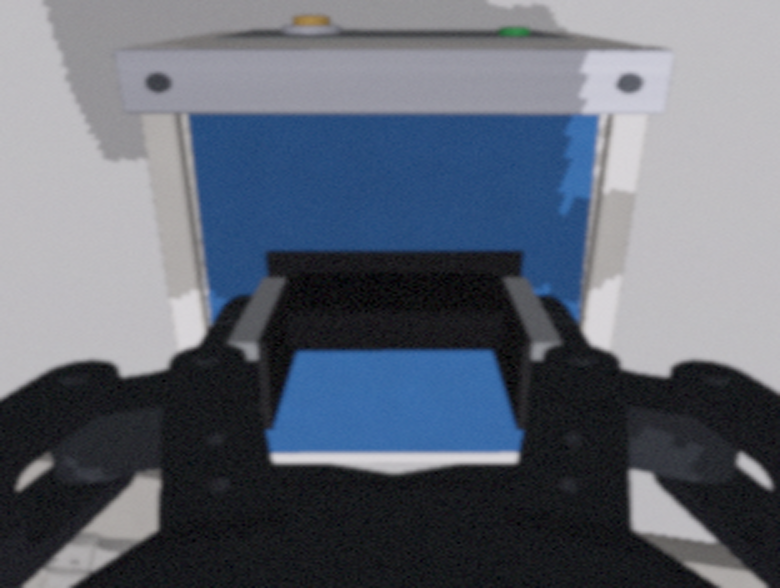

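drive_tool(deltas=[[200,0.0009,0,0,0,0.015,0],[200,0.0018,0,0.0001,0,0.03,0],[200,0.0026,0,0.0001,0,0.046,0],[200,0.0035,0,0.0002,0,0.061,0],[200,0.0035,0,0.0002,0,0.061,0],[200,0.0035,0,0.0002,0,0.061,0],[200,0.0035,0,0.0002,0,0.061,0],[200,0.0035,0,0.0002,0,0.061,0],[200,0.0035,0,0.0002,0,0.061,0],[200,0.0035,0,0.0002,0,0.061,0]])

```text
time: 18.55
tool_pos: [493.6, 229.4, 87.2]
tcp_rot: [43.8, 90.0, 59.1]
ft_force: [-0.1, 0.5, -1.7]
finger_gap: 43.5
```

drive_tool(deltas=[[200,0.0002,0,0,0,0,0],[200,0.0004,0,0,0,0,0],[200,0.0006,0,0,0,0,0],[200,0.0008,0,0,0,0,0],[200,0.001,0,0,0,0,0],[200,0.001,0,0,0,0,0],[200,0.001,0,0,0,0,0],[200,0.001,0,0,0,0,0],[200,0.001,0,0,0,0,0],[200,0.001,0,0,0,0,0]])

```text
time: 19.38
tool_pos: [493.8, 229.5, 86.8]
tcp_rot: [26.6, 90.0, 41.9]
ft_force: [-3.9, -1.3, 4.8]
finger_gap: 43.4
```

```bash
python3 shot.py wrist:k6; python3 th.py 0.8 0 12 0; python3 -c "
from bench import sense;print(sense()['wrist_torque'])"; python3 - <<'E'
import cv2,pickle
f=pickle.load(open('k6.pkl','rb'))['frame']
cv2.imwrite('pics/k6c.png',cv2.resize(f[90:,100:412],None,fx=2.5,fy=2.0,interpolation=cv2.INTER_CUBIC))
E
```

```text
[493.81361955 229.50809302  86.80596218]
19.4333 [493.8136 229.5081  86.806 ] [-3.4408 -1.6081  3.992 ] 43.344956033302374 tilt 0.03121924063293447 yaw 15.333046042131386
(array([-0.0002, -0.0001, -0.0001]), array([ 0.0006,  0.0005, -0.0003]))
[-0.0848752   0.53538598 -0.03415287]
```

View pics/k6c.png

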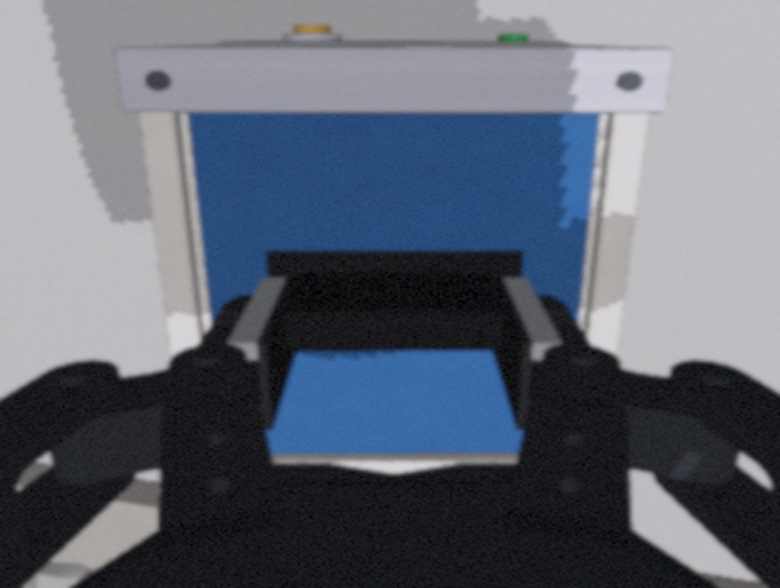

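drive_tool(deltas=[[200,-0.001,0,0,0,0,0],[200,-0.001,0,0,0,0,0],[200,-0.001,0,-0.0005,0,0,0],[200,-0.001,0,-0.001,0,0,0],[200,-0.001,0,-0.001,0,0,0],[200,-0.0005,0,-0.001,0,0,0],[200,0,0,-0.001,0,0,0],[200,0,0,-0.001,0,0,0],[200,0,0,-0.001,0,0,0],[200,0,0,-0.001,0,0,0]])

```text
time: 20.27
tool_pos: [493.0, 229.2, 86.8]
tcp_rot: [16.4, 90.0, 31.7]
ft_force: [-2.0, -2.7, 5.4]
finger_gap: 44.0
```

```bash
python3 shot.py scene:k7s top:k7t; python3 th.py 0.8 0 12 0; python3 -c "
from bench import sense;print(sense()['wrist_torque'])"; python3 - <<'E'
import cv2,pickle
f=pickle.load(open('k7s.pkl','rb'))['frame']
cv2.imwrite('pics/k7c.png',cv2.resize(f[115:195,225:325],None,fx=7,fy=7,interpolation=cv2.INTER_CUBIC))
E
```

```text
[492.98051516 229.22965637  86.79108449]
20.3667 [492.9805 229.2297  86.7911] [-1.4532 -0.6502  4.8585] 43.679144852326885 tilt 0.04463246776888529 yaw 15.332154567294936
(array([-0.0002, -0.    ,  0.0008]), array([ 0.0006,  0.0008, -0.0002]))
[-0.10711174  0.27875901 -0.07755086]
```

View pics/k7c.png

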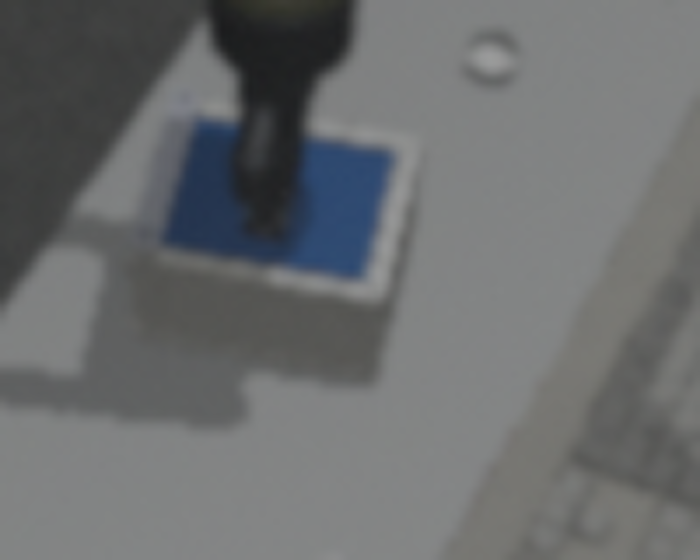

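drive_tool(deltas=[[60,0,0,0,0,0,0],[40,0,0,0,0,0,0],[0,0,0,0,0,0,0],[0,0,0,0,0,0,0],[0,0,0,0,0,0,0],[0,-0.01,0,0,0,0,0],[0,-0.03,0,0,0,0,0],[0,-0.06,0,0,0,0,0],[0,-0.09,0,0,0,0,0],[0,-0.12,0,0,0,0,0]])

```text
time: 21.2
tool_pos: [492.3, 229.0, 208.0]
tcp_rot: [117.8, 90.0, 133.2]
ft_force: [-0.3, 0.3, 0.5]
finger_gap: 85.4
```

drive_tool(deltas=[[0,-0.01,0,-0.01,0,0,0],[0,-0.03,0,-0.02,0,0,0],[0,-0.04,0,-0.03,0,0,0],[0,-0.04,0,-0.03,0,0,0],[0,-0.04,0,-0.03,0,0,0],[0,-0.04,0,-0.03,0,0,0],[0,-0.04,0,-0.03,0,0,0],[0,-0.04,0,-0.03,0,0,0],[0,-0.04,0,-0.03,0,0,0],[0,-0.04,0,-0.03,0,0,0]])

```text
time: 22.03
tool_pos: [463.6, 221.1, 245.4]
tcp_rot: [170.4, 89.9, -174.3]
ft_force: [0.8, 0.0, 1.2]
finger_gap: 85.3
```

```bash
python3 shot.py wrist:e1 scene:e1s top:e1t; python3 th.py 0.8 0 12 0; python3 - <<'E'
import cv2,pickle
f=pickle.load(open('e1.pkl','rb'))['frame']
cv2.imwrite('pics/e1c.png',cv2.resize(f[100:270,150:370],None,fx=3.5,fy=3.5,interpolation=cv2.INTER_CUBIC))
E
```

```text
[463.73666471 221.18737494 245.88584189]
22.1833 [463.7367 221.1874 245.8858] [-0.4684 -0.175   0.5224] 85.62617806919732 tilt -0.01587354760609082 yaw 15.334294071144754
(array([ 0.1589, -0.    ,  0.0312]), array([ 0.0006, -0.0003, -0.0002]))
```

View pics/e1.png

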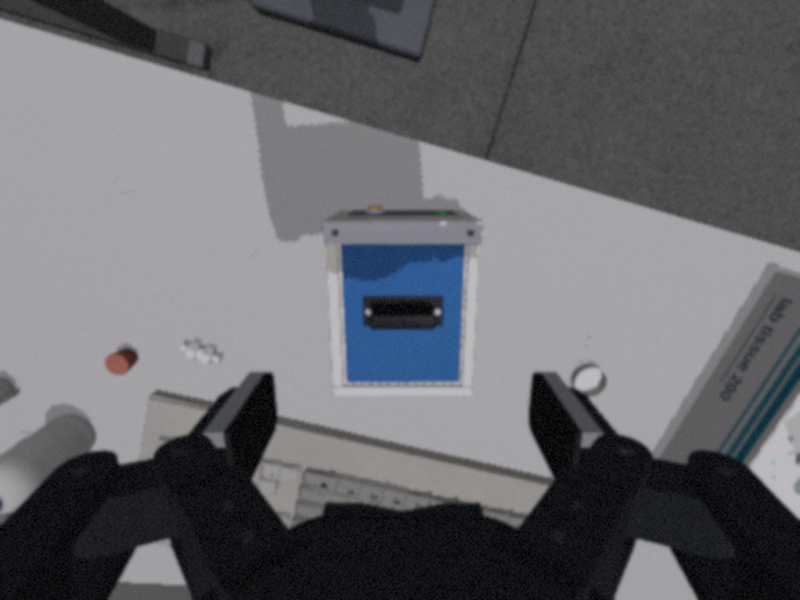

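View pics/e1c.png

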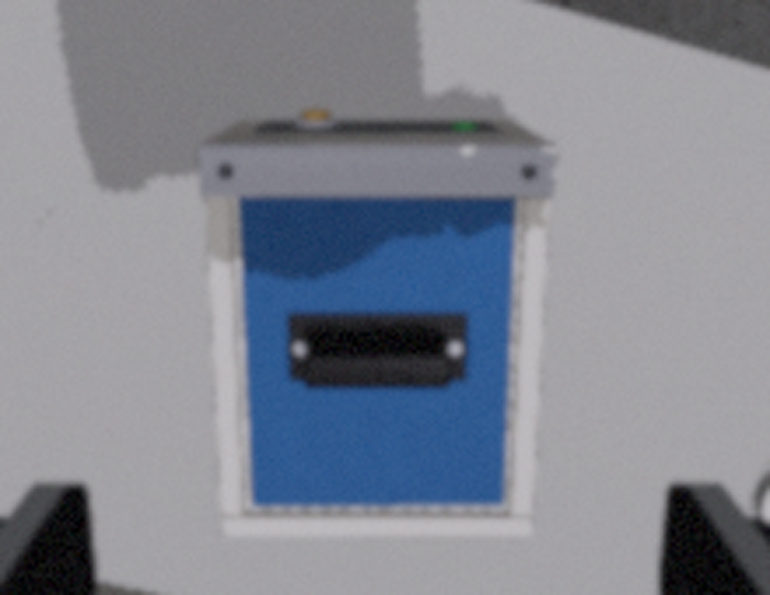

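View pics/e1s.png

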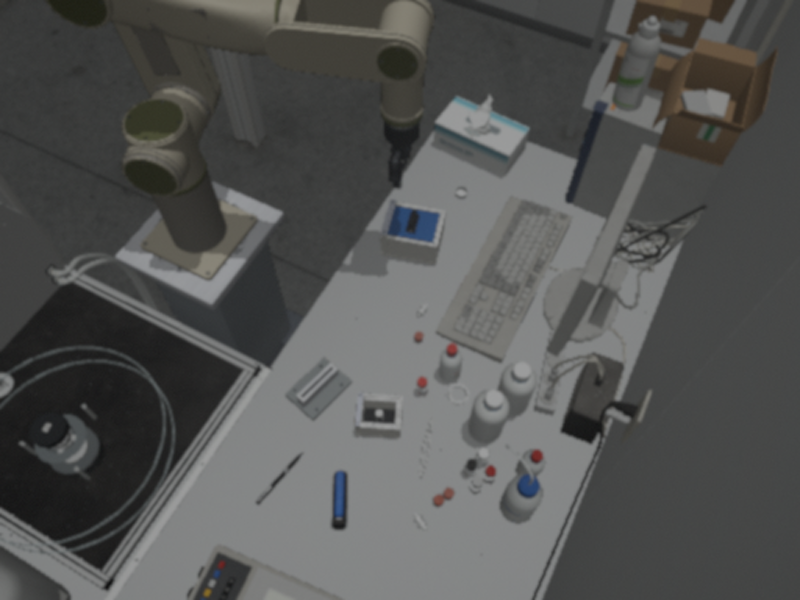

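```bash
python3 - <<'E'
from h import *
import pickle
np.set_printoptions(precision=2,suppress=True)
s=pickle.load(open('e1.pkl','rb'))
a=np.radians(15.3);ex=np.array([np.cos(a),np.sin(a),0]);ey=np.array([-ex[1],ex[0],0])
H=lambda x,y,z:onz(s,150+(x+.5)/3.5-.5,100+(y+.5)/3.5-.5,z)
for n,q in dict(farL=(252.5,503,80),farR=(504.5,503,80),nL=(242,205,80),nR=(516,205,80),mL=(248,400,80),mR=(509.5,400,80),scL=(226,171,89),scR=(529,171,89),rimL=(225,534,80),rimR=(531,534,80),lip=(378,197,89),hL=(305,385,106),hR=(453,385,106)).items():
    w=H(*q); print(n,w@ex,w@ey)
# subpixel profile of far edge: blue-red along columns
f=s['frame'].astype(float); g=f[...,0]-f[...,2]
print('far', [round(float(np.interp(-40,-g[235:252,c],np.arange(235,252))),2) for c in (228,240,258,276,288)])
def cross(row):
    r=g[row]; k=np.where(r>40)[0]; l,h=k.min(),k.max()
    return l-(r[l]-40)/(r[l]-r[l-1]), h+(r[h]-40)/(r[h]-r[h+1])
for row in (160,170,215,225,235,240):
    l,h=cross(row); A=onz(s,l,row,80);B=onz(s,h,row,80); print(row,round(l,2),round(h,2),np.linalg.norm(A-B),((A+B)/2)@ey)
E
```

```text
farL 593.384346529562 46.700920623238034
farR 593.2818985075472 136.2217037334724
nL 486.6488784100993 47.15450908714961
nR 486.55634523511264 135.79326081659224
mL 554.2018727103602 46.56820984457662
mR 554.1023635629908 136.41662784626655
scL 474.419567731299 43.87129592271416
scR 474.322196259119 138.07720539241774
rimL 605.7147825949917 36.385703812082035
rimR 605.5878250441153 146.21055298563763
lip 482.501204142807 91.14201484730509
hL 538.9164750015274 68.33929132460428
hR 538.8653783553852 114.69166962013028
far [244.0, 244.0, 244.13, 243.85, 243.81]
160 218.59 296.07 87.90027905097217 90.79823039219937
170 219.14 296.13 88.25909301500513 91.15949587829317
215 220.54 294.47 89.00896214169255 91.07258274110956
225 221.0 293.93 88.7947989964904 91.03431913160715Traceback (most recent call last):
  File "<stdin>", line 16, in <module>
  File "<stdin>", line 14, in cross
IndexError: index 512 is out of bounds for axis 0 with size 512
```

```bash
python3 -c "
from bench import hand_in,sense;print(hand_in(),sense()['time'])"
```

```text
the job is handed in; nothing more can be done
the job is handed in; nothing more can be done
```

I took the cover out of the stand, laid it flat on the desk with the handle up and let go. I then picked it up again and slid its near short edge under the steel lip at about 14° of tilt. After that I lowered it level into the recess, released it and handed the job in at about 22 s of the 54 s allowed.

**Last checks that passed:**
- **Height:** the cover made contact in the housing with its underside at about 75.1 mm, worked out from the tool height at the pick-up; the ledge is at 75 mm.
- **Fit:** the last wrist picture shows the cover under the lip, inside the rim on the sides and far end, with a visible gap at the far end. Across the width it is centred within about 0.5 mm.
- **Clearance:** the gripper was clear, with no contact force, and none of the small things seen in the pictures looked moved.

**Checks that were weaker or disagreed:**
- **Along the length:** the images put the cover about 2.3 to 2.8 mm towards the lip, while the recess itself allows only about 2 mm. That difference is within the camera error, and the limit is 4 mm.
- **Level:** I could not measure this well. The apparent widths at the two ends differed by about 0.8 mm, which would be roughly 0.028 rad, just over the 0.025 rad limit. I put that down to a shadow on the near end. I judge the cover level because the tool was level at contact and all its edges lie inside the recess.
- **Force while lowering:** there was a small sideways force of about 4 N. I moved the cover about 1 mm towards the lip before letting go; the sideways force then fell to about 1.6 N.

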